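# Pack the sauce pot and snap the lunch box shut

### The job

Pack the lunch box: stand the small pot upright inside the open box, then take the lid that fits (the wider of the two on the sloping drainer) and press it down onto the box until the clips at both ends have snapped over it. Leave the box standing on the worktop, and leave the other lid and the things standing around where they are.

Things in the scene. Friction and masses are not known exactly. Their poses are not given: they have to be found in the camera images.
- lunch_box: Open white plastic lunch box, loose, 0.45 kg. Outside 124 (own x) x 88 (own y) x 68 high, walls and floor 4 thick: hollow 116 x 80, floor at 4, rim at 68. Origin: centre of underside, z up. A grey sprung clip at each end of own x. Lid goes on either way round, pushed straight down with about 5 to 15 N; home when its underside is on the rim and the clip noses are over its edge.
- clip_a (a joint): Sprung clip at the box's own +x end, 30 wide, hinged low, top 88 above the box's underside. Its nose (74 to 88 high) reaches in to 60.5 from the box's middle and slopes outward to 66.5 at its top, so a descending lid spreads it. 0 = upright (at rest, and when snapped over the lid); grows as it bends outward (rad, about 0.1 as the lid passes); springs back by itself.
- clip_b (a joint): The same clip at the box's own -x end; same values.
- wide_lid: The lid that fits: grey plastic flange 128 (own x) x 92 (own y) x 5, 0.09 kg. Origin: centre of the flange's underside; own z is its top normal. Below it a rounded bead 8 deep, 113 x 77, enters the box with 1.5 to spare. On top a bar grip 56 long (x), 14 thick (y), its top 29 above the origin. Starts in either bay of the drainer, sloping 40 degrees, own +x up the slope, own z up and to the front.
- wide_grip (a point): The point in the middle of the wide lid's bar grip, 22 above the lid's origin along its own z.
- narrow_lid: A lid of another box, same make, length and grip but only 66 wide (own y): does not fit. In the other bay of the drainer. Leave it.
- drainer: Fixed wooden lid drainer on wire legs, 218 wide (own y), 115 deep, 115 high at the back. Its board slopes up along own +x at 40 degrees, with a 16 mm lip at the low end and 16 mm ribs beside the two bays (middles at own y +53 and -53); front faces the robot. Origin: on the worktop below the board's middle.
- pot: Small round closed sauce pot, red top, 58 diameter x 50 high, standing upright. Origin: centre of its underside. The pot and the box stand side by side in front of the toaster, either one on the left.
- spice_jar: Bystander: spice jar, 46 diameter x 106 high, between the drainer and the box or pot. Origin: centre of its underside.
- candle: Bystander: small tea candle, 38 diameter x 15 high. Origin: centre of its underside.
- mill: Bystander: dark wooden mill, 58 diameter x 170 high. Origin: centre of its underside.
- drink_can: Bystander: drink can, 53 diameter x 134 high. Origin: centre of its underside.

How it is judged:
On the way, in this order (a step that is already met when the one before it is completed fails the run):
1. the pot stands upright in the lunch box (x of pot in the frame of lunch_box between -0.032 and 0.032 m and y of pot in the frame of lunch_box between -0.014 and 0.014 m and z of pot in the frame of lunch_box between -0.002 and 0.01 m and angle between pot's own z axis and vertical below 0.15 rad), for 0.2 s.
2. the wide lid is fully down on the box with both clips snapped over it (x of wide_lid in the frame of lunch_box between -0.005 and 0.005 m and y of wide_lid in the frame of lunch_box between -0.005 and 0.005 m and z of wide_lid in the frame of lunch_box between 0.064 and 0.0705 m and angle between the z axis of wide_lid and the z axis of lunch_box, either way round below 0.05 rad and angle between the x axis of wide_lid and the x axis of lunch_box, either way round below 0.08 rad and value of joint each of clip_a, clip_b below 0.06 rad), for 0.2 s.
At the end, for the whole second after the job is handed in: Box level on the worktop (0.05 rad), pot upright in it, wide lid home: underside 64 to 70.5 mm above the box's underside, centred within 5 mm each way, within 0.05 rad of level and 0.08 rad of square to the box; both clips under 0.06 rad; all at rest (all of step 1 and all of step 2 and angle between lunch_box's own z axis and vertical below 0.05 rad and height (world z) of lunch_box between -0.005 and 0.005 m and linear speed of each of lunch_box, wide_lid, pot below 0.02 m/s); the robot touches nothing.
It fails at once if the narrow lid is moved more than 25 mm (distance of narrow_lid from where it was at the start of the episode above 0.025 m).
It fails at once if the spice jar is moved more than 30 mm or knocked over (distance of spice_jar from where it was at the start of the episode above 0.03 m or angle between spice_jar's own z axis and vertical above 0.5 rad).
It fails at once if the candle is moved more than 30 mm or knocked over (distance of candle from where it was at the start of the episode above 0.03 m or angle between candle's own z axis and vertical above 0.5 rad).
It fails at once if the mill is moved more than 30 mm or knocked over (distance of mill from where it was at the start of the episode above 0.03 m or angle between mill's own z axis and vertical above 0.5 rad).
It fails at once if the drink can is moved more than 30 mm or knocked over (distance of drink_can from where it was at the start of the episode above 0.03 m or angle between drink_can's own z axis and vertical above 0.5 rad).
It also fails if it takes over 58 s, if anything falls off the work surface, if the arm or the gripper's body presses on something with over 40 N, if the wrist force passes 120 N, or if a joint passes its speed limit or range.

### The arm

A 6-joint arm with a two-finger parallel gripper is mounted at the origin on a cart in front of the work surface, level with it; the furniture and walls round the work are solid. World frame = base frame: x ahead of the robot, y to its left, z up, the work surface at z = 0. Lengths are in m, angles in rad, forces in N, time in s.
With the tool pointing down it reaches from about 0.35 to 0.725 m from the base axis. Payload 6 kg.
Tool frame: the origin (TCP) lies midway between the tips of the shut fingers; the grasp point (between the pads) lies arm.pinch_z behind it (arm.pinch_z is the distance from the TCP to the grasp point, in m); z points along the fingers, y is the direction in which the jaws open and shut (so a half turn about z gives the same grasp; the last joint's range is limited). The gripper opens to 85 mm and grips with 20 to 120 N. Pads are 22 mm wide; open, the fingers measure 114 mm over their backs; the gripper's body (76 mm by 85 mm) begins 54 mm behind the grasp point. The pads swing forward as they close: fully open they stand 13 mm farther back than shut.
Start: joints at [1.137, 0.04, 0.085, 0, -1.615, -0.334], TCP at [0.417, 0.432, 0.231] pointing down, gripper open.
Joint ranges: [-2.56, 2.56], [-1.29, 2.01], [-1.08, 1.49], [-3.29, 1.98], [-2.81, -0.18], [-2.99, 2.99]. Speed limits (rad/s): [2.57, 2.57, 3.01, 3.14, 3.14, 3.14].

### API

Orientations are given as a unit quaternion [x, y, z, w].
In Python, from station import arm gives the robot as it stands.
- The arm moves only by the tool play_rows, never from a script. Its argument "commands" is a list of rows, each a list of 3 entries, a list of its own where there are three numbers: the finger opening in m, from 0 to 0.0854, then the shift along the tool's x, y, z in m, then the turn about the tool's z in degrees. A call has 1 to 20 rows; each row is the pose to reach, as a shift and turn from the pose commanded when the call began, along the tool's axes at that moment; what a row does not reach only later rows make up. A row lasts 1/8 s, in which the tool goes at most 62.5 mm and 10.7 degrees, less where a joint would pass 70% of its speed; a pose out of reach is approached as far as the arm can. A call with a gripper value outside its range is refused whole. The fingers move at their own pace and stop on an object; "force" is the grip in N (left out, the last holds). Time passes only in rows, so rows that repeat a pose let the fingers close. It gives the time, the measured TCP pose, the force and the opening at its end, in the units of the state.
- arm.get_obs(): the state, without advancing time (a new reading comes with each control period).
- arm.read_camera(name): name is "scene" or "top"; returns a dict with "img" (400x640x3 uint8, red, green, blue), "K" (3x3 intrinsics, pixels), "T" (4x4, takes a point from camera to world coordinates). Camera axes: x right, y down, z forward; pixel columns grow to the right and rows downward; lengths in m; the calibration is good to about 2 mm. A picture is of the moment at which its call begins. There is no depth.
- arm.sign_off(): hands the job in, once; it reports no verdict.
Trained networks look in a picture, given as the dict that the camera call returned (one of the last four; its "shot" number tells which), for a name from the list of things; names that differ only in an ending like _2 or _b are one class to them, and where a whole thing is asked for, a point or a joint stands for the part that bears it (a point fixed in the world has none). Each returns a list of dicts, best first, with "confidence" (0 to 1); they miss things now and then, are a little off and sometimes report something else, mostly with a low value. They report only what shows in the picture. A call takes as long as a camera call.
- arm.boxes_of(picture, name): "rect" ([left, top, right, bottom] in pixels, round what is visible of it).
- arm.regions_of(picture, name): "region" (400x640 bool, what is visible of it) and "rect" ([left, top, right, bottom] in pixels, round what is visible of it).
- arm.landmark_of(picture, name): "xy" ([column, row] in pixels: a listed point, or the origin of a listed thing).
The state is a dict: "time_s": time; "joint_positions": joint angles; "joint_vel": joint speeds; "tau": joint torques, N m; "ee_pos": TCP position; "ee_rot": TCP orientation; "ft_force": force on the tool from outside, world axes, zero at the start; "moment": the same for the moment, N m; "gripper_width": opening from 0.0 (shut) to 1.0 (fully open).
Only numpy, scipy, OpenCV 4.12 (cv2) and the standard library are available. Lean on these libraries where they do the work, as an engineer would, in place of code of your own. Each camera call takes 0.05 s, during which the arm holds its last target.

## Working session

There is one attempt and no reset: what is moved stays moved. The work goes in short steps, Python scripts to look and compute and a tool call to move; the robot and the scene stay as the last step left them, time stands still between calls to the robot, and variables do not carry over. Pictures are saved under pics/ and viewed, and the job is handed in when it is done.

Besides the shell and the picture viewer there is one more tool, called in YAML: its name, and indented under it one key for each argument. play_rows: Moves the arm, as the interface text tells. Its arguments: {"type":"object","properties":{"commands":{"type":"array"},"force":{"type":"number"}},"required":["commands"]}

```bash
ls; mkdir -p pics; python3 - <<'E'
from station import arm
import cv2,numpy as np
o=arm.get_obs();print({k:np.round(v,4).tolist() for k,v in o.items()},arm.pinch_z)
for n in ("scene","top"):
    p=arm.read_camera(n);cv2.imwrite(f"pics/{n}0.png",p["img"][:,:,::-1]);print(n,p["K"],np.round(p["T"],4))
    for t in ["lunch_box","clip_a","wide_lid","wide_grip","narrow_lid","drainer","pot","spice_jar","candle","mill","drink_can"]:
        print(t,[(np.round(d["xy"],1).tolist(),round(d["confidence"],2)) for d in arm.landmark_of(p,t)[:2]] if not t.startswith("clip") else "", [(np.round(d["rect"]).tolist(),round(d["confidence"],2)) for d in arm.boxes_of(p,t)[:2]])
E
```

```text
pics
{'time_s': 0.0, 'joint_positions': [1.1367, 0.0408, 0.0838, -0.0005, -1.6155, -0.3337], 'joint_vel': [-0.0001, -0.0001, 0.0009, 0.0007, -0.001, -0.0003], 'tau': [-0.0002, -36.8202, 34.7413, 6.9322, -0.0055, -0.0], 'ee_pos': [0.4164, 0.4315, 0.2303], 'ee_rot': [0.9272, -0.3745, -0.0003, 0.0008], 'ft_force': [0.178, -0.5663, 0.7048], 'moment': [-0.0219, 0.0216, 0.0163], 'gripper_width': 0.9986} 0.0187
scene [[364.68220681   0.         320.93993073]
 [  0.         364.68220681 197.01169687]
 [  0.           0.           1.        ]] [[ 0.315  -0.8459  0.4303  0.1482]
 [-0.9491 -0.2799  0.1445 -0.1119]
 [-0.0018 -0.4539 -0.891   0.9023]
 [ 0.      0.      0.      1.    ]]
lunch_box [([406.4, 275.4], 0.66)] [([376.0, 239.0, 451.0, 302.0], 0.71)]
clip_a  [([442.0, 274.0, 448.0, 289.0], 0.55)]
wide_lid [([263.3, 164.6], 0.78)] [([244.0, 138.0, 282.0, 190.0], 0.82)]
wide_grip [([260.2, 167.2], 0.65)] [([242.0, 137.0, 282.0, 194.0], 0.79)]
narrow_lid [([228.0, 152.0], 0.68)] [([213.0, 126.0, 242.0, 179.0], 0.9)]
drainer [([249.6, 165.8], 0.96), ([297.5, 205.5], 0.63)] [([204.0, 124.0, 28
[... 1043 characters left out ...]

wide_grip [([262.6, 195.4], 0.58)] [([247.0, 169.0, 280.0, 212.0], 0.76), ([396.0, 223.0, 452.0, 265.0], 0.45)]
narrow_lid [([221.4, 188.6], 0.9)] [([212.0, 167.0, 238.0, 213.0], 0.61)]
drainer [([246.5, 195.5], 0.89)] [([208.0, 167.0, 288.0, 212.0], 0.71)]
pot [([350.7, 228.9], 0.88)] [([343.0, 214.0, 363.0, 237.0], 0.84), ([248.0, 167.0, 279.0, 211.0], 0.74)]
spice_jar [([302.5, 211.1], 0.75), ([252.1, 194.2], 0.42)] [([294.0, 198.0, 312.0, 222.0], 0.69)]
candle [([293.8, 228.6], 0.66)] [([288.0, 226.0, 298.0, 237.0], 0.47)]
mill [([328.4, 180.7], 0.63)] [([316.0, 160.0, 333.0, 192.0], 0.69)]
drink_can [([339.6, 160.2], 0.82), ([249.8, 194.5], 0.69)] [([328.0, 139.0, 352.0, 168.0], 0.63)]
```

```bash
python3 - <<'E'
import cv2
a=cv2.imread("pics/scene0.png");b=cv2.imread("pics/top0.png")
cv2.imwrite("pics/s0z.png",cv2.resize(a[110:330,195:480],None,fx=2.7,fy=2.7,interpolation=cv2.INTER_CUBIC))
cv2.imwrite("pics/t0z.png",cv2.resize(b[130:290,195:480],None,fx=2.8,fy=2.8,interpolation=cv2.INTER_CUBIC))
E
```

```text
(no output)
```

View pics/s0z.png

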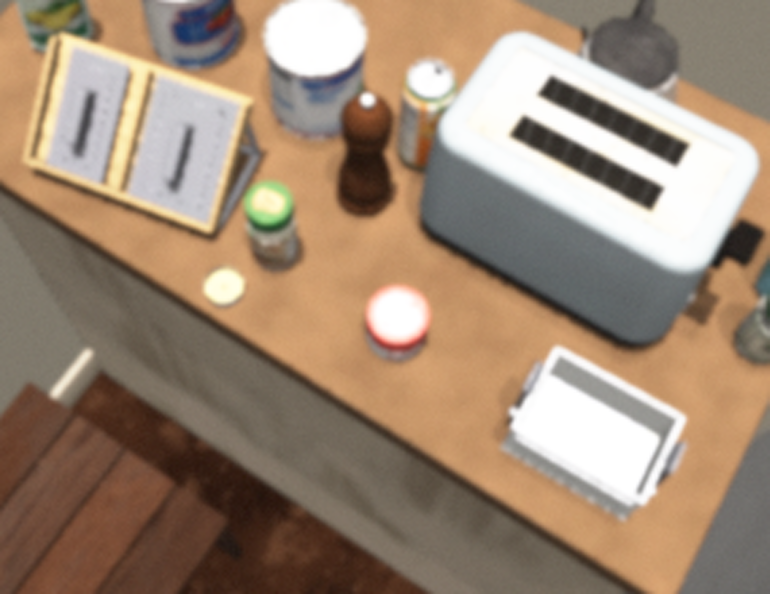

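View pics/t0z.png

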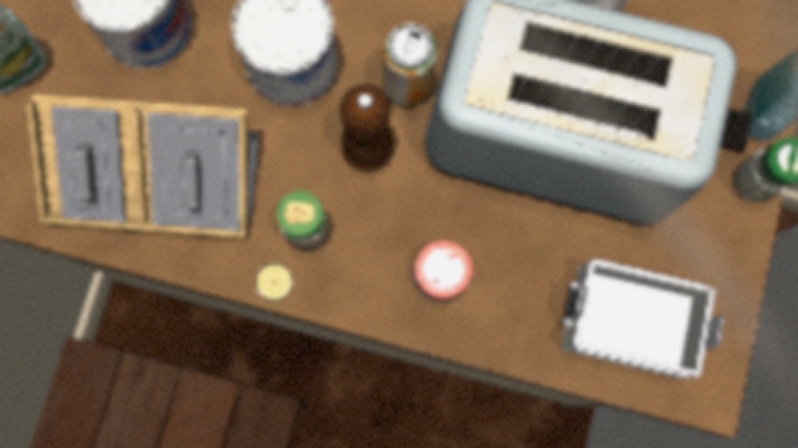

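View pics/scene0.png

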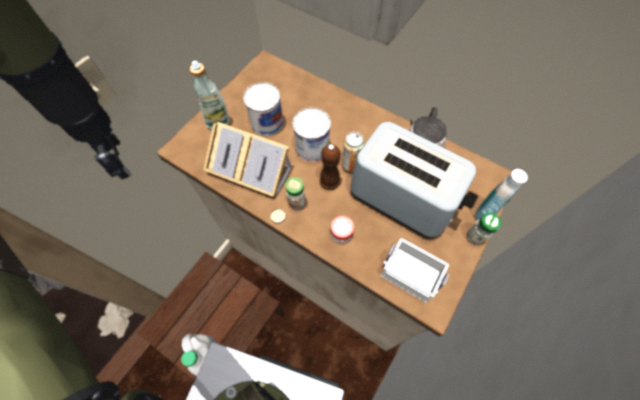

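```bash
cat > h.py <<'E'
import numpy as np,cv2
from scipy.spatial.transform import Rotation as R
def proj(p,P):
    T=np.linalg.inv(p["T"]);P=np.atleast_2d(P)@T[:3,:3].T+T[:3,3]
    q=P@np.array(p["K"]).T
    return q[:,:2]/q[:,2:]
def atz(p,uv,z):
    d=p["T"][:3,:3]@np.linalg.inv(p["K"])@np.array([uv[0],uv[1],1.])
    c=p["T"][:3,3];return c+d*(z-c[2])/d[2]
def tri(p1,u1,p2,u2):
    A=[];b=[]
    for p,u in((p1,u1),(p2,u2)):
        d=p["T"][:3,:3]@np.linalg.inv(p["K"])@np.array([u[0],u[1],1.]);d/=np.linalg.norm(d)
        M=np.eye(3)-np.outer(d,d);A.append(M);b.append(M@p["T"][:3,3])
    A=np.vstack(A);b=np.hstack(b);x=np.linalg.lstsq(A,b,rcond=None)[0]
    return x,np.linalg.norm(A@x-b)
def hullmask(p,P,s=4):
    uv=proj(p,P);h=cv2.convexHull(((uv+0.5)*s-0.5).astype(np.float32))
    m=np.zeros((400*s,640*s),np.uint8);cv2.fillConvexPoly(m,np.round(h*16).astype(np.int32),1,shift=4)
    return cv2.resize(m.astype(np.float32),(640,400),interpolation=cv2.INTER_AREA)
def box(lx,ly,z0,z1):
    return np.array([[a*lx/2,b*ly/2,z] for a in(-1,1) for b in(-1,1) for z in(z0,z1)])
def cyl(r,z0,z1):
    t=np.linspace(0,2*np.pi,40);return np.array([[r*np.cos(a),r*np.sin(a),z] for a in t for z in(z0,z1)])
E
python3 - <<'E'
from station import arm
import cv2,numpy as np,pickle
S=arm.read_camera("scene");T=arm.read_camera("top")
out={"S":S,"T":T,"m":{}}
for t in ["lunch_box","clip_a","wide_lid","narrow_lid","drainer","pot","spice_jar","candle","mill","drink_can"]:
    for c,p in(("S",S),("T",T)):
        r=arm.regions_of(p,t)[:2]
        out["m"][t,c]=r
        print(t,c,[(int(d["region"].sum()),np.round(d["rect"]).tolist(),round(d["confidence"],2)) for d in r])
pickle.dump(out,open("d0.pkl","wb"))
for c,(x0,y0) in(("S",(365,230)),("T",(385,210))):
    im=out[c]["img"][:,:,::-1].copy()
    z=cv2.resize(im[y0:y0+80,x0:x0+100],None,fx=7,fy=7,interpolation=cv2.INTER_NEAREST)
    for t,col in(("lunch_box",(0,0,255)),("clip_a",(0,255,0))):
      for d in out["m"][t,c]:
        if d["confidence"]<.3:continue
        m=cv2.resize(d["region"][y0:y0+80,x0:x0+100].astype(np.uint8),None,fx=7,fy=7,interpolation=cv2.INTER_NEAREST)
        cv2.drawContours(z,cv2.findContours(m,0,2)[0],-1,col,1)
    cv2.imwrite(f"pics/box{c}.png",z)
E
```

```text
lunch_box S [(2502, [374.0, 240.0, 449.0, 301.0], 0.61), (556, [286.0, 179.0, 307.0, 212.0], 0.32)]
lunch_box T [(1732, [395.0, 225.0, 455.0, 267.0], 0.83)]
clip_a S [(59, [440.0, 275.0, 447.0, 290.0], 0.52)]
clip_a T [(39, [454.0, 244.0, 451.0, 251.0], 0.57), (62, [397.0, 231.0, 405.0, 245.0], 0.55)]
wide_lid S [(1445, [241.0, 138.0, 281.0, 192.0], 0.68)]
wide_lid T [(1316, [247.0, 169.0, 283.0, 213.0], 0.64)]
narrow_lid S [(1070, [213.0, 128.0, 241.0, 178.0], 0.77)]
narrow_lid T [(908, [209.0, 169.0, 234.0, 212.0], 0.72), (363, [340.0, 217.0, 362.0, 240.0], 0.53)]
drainer S [(1798, [205.0, 122.0, 288.0, 196.0], 0.7)]
drainer T [(1418, [204.0, 167.0, 284.0, 215.0], 0.85)]
pot S [(475, [328.0, 218.0, 352.0, 243.0], 0.73)]
pot T [(335, [342.0, 215.0, 363.0, 241.0], 0.77), (949, [209.0, 171.0, 239.0, 211.0], 0.3)]
spice_jar S [(558, [285.0, 180.0, 306.0, 210.0], 0.74), (2599, [375.0, 239.0, 448.0, 303.0], 0.73)]
spice_jar T [(261, [293.0, 200.0, 310.0, 219.0], 0.87), (479, [330.0, 139.0, 351.0, 167.0], 0.48)]
candle S [(154, [272.0, 210.0, 284.0, 222.0], 0.43)]
candle T []
mill S [(773, [322.0, 144.0, 340.0, 191.0], 0.63), (155, [271.0, 208.0, 287.0, 221.0], 0.36)]
mill T [(484, [315.0, 160.0, 336.0, 192.0], 0.96)]
drink_can S [(502, [342.0, 134.0, 363.0, 174.0], 0.86), (1564, [202.0, 127.0, 288.0, 200.0], 0.5)]
drink_can T [(939, [211.0, 168.0, 236.0, 209.0], 0.68), (453, [333.0, 141.0, 349.0, 167.0], 0.62)]
```

View pics/boxS.png

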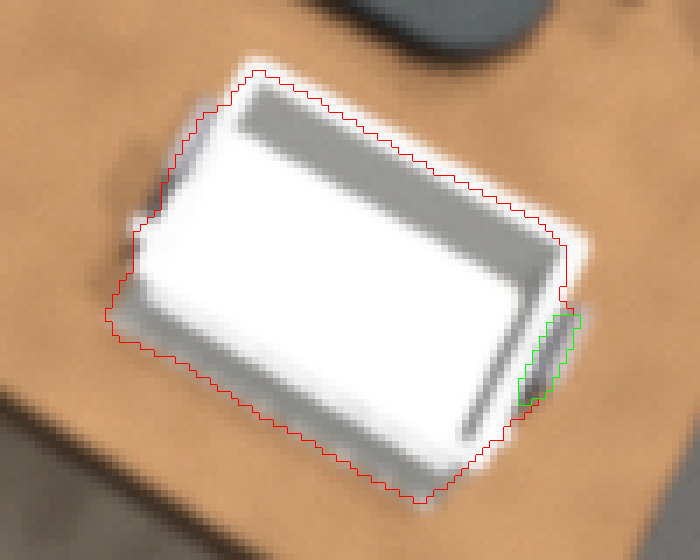

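View pics/boxT.png

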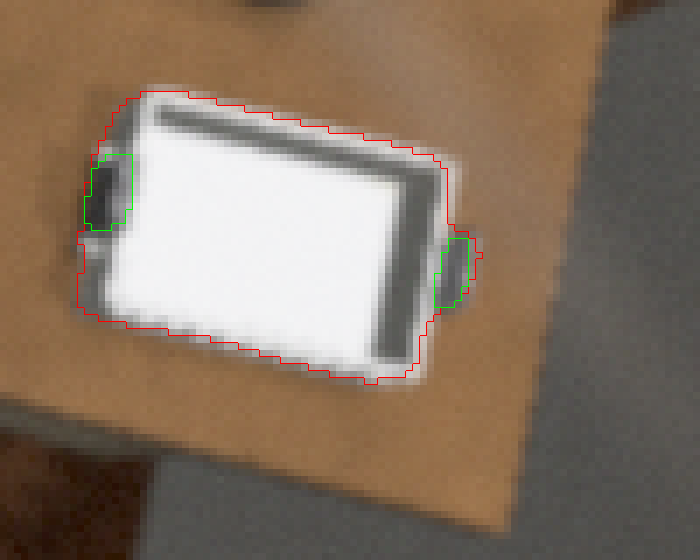

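```bash
cat >> h.py <<'E'
from scipy.optimize import least_squares,minimize
def satalpha(p,ref=None):
    im=p["img"].astype(np.float32)/255
    mx=im.max(2);mn=im.min(2);return (mx-mn)   # chroma
def uni(p,parts):
    m=np.zeros((400,640),np.float32)
    for P in parts: m=np.maximum(m,hullmask(p,P))
    return m
E
cat > fitbox.py <<'E'
from h import *
import pickle
d=pickle.load(open("d0.pkl","rb"))
def sat(p):
    im=p["img"].astype(np.float32);mx=im.max(2);return (mx-im.min(2))/np.maximum(mx,1)
def place(P,q):
    return P@R.from_euler("z",q[2]).as_matrix().T+[q[0],q[1],q[3] if len(q)>3 else 0]
B=box(.124,.088,0,.068)
cl=[np.array([[s*x,y,z] for x in(.060,.076) for y in(-.017,.017) for z in(.0,.092)]) for s in(1,-1)]
def alpha(p):
    s=sat(p);return np.clip((0.40-s)/(0.40-0.06),0,1)
def resid(q,cams,sig=0.8):
    out=[]
    for p in cams:
        a=alpha(p);m=cv2.GaussianBlur(hullmask(p,place(B,q)),(0,0),sig)
        roi=hullmask(p,place(box(.16,.12,0,.08),q0))>0
        ig=sum(hullmask(p,place(c,q0)) for c in cl)>0
        ig=cv2.dilate(ig.astype(np.uint8),np.ones((3,3)))>0
        out.append(((m-a)[roi&~ig]))
    return np.hstack(out)
S,T=d["S"],d["T"]
for c,(x,y) in(("S",(400,310)),("S",(385,240)),("T",(420,275)),("T",(430,215)),("T",(462,245)),("S",(450,300)),("T",(430,245)),("T",(397,250))):print(c,x,y,round(float(sat(d[c])[y,x]),2))
c0=(atz(T,(423,242),.068))
q0=np.array([c0[0],c0[1],np.pi/2-0.22])
for r in range(2):
  for n,cams in(("ST",[S,T]),("S",[S]),("T",[T])):
    f=lambda q:(resid(q,cams)**2).sum()
    best=min((minimize(f,q0+[dx,dy,0],method="Nelder-Mead",options=dict(initial_simplex=q0+[dx,dy,0]+np.array([[0,0,0],[.008,0,0],[0,.008,0],[0,0,.08]]),xatol=1e-5)) for dx,dy in((0,0),(.004,-.004))),key=lambda r:r.fun)
    print(n,np.round(best.x,4),np.degrees(best.x[2]).round(2),best.fun)
    if n=="ST":qn=best.x
  q0=qn
for c in"ST":
    p=d[c];z=cv2.resize(p["img"][:,:,::-1],None,fx=8,fy=8,interpolation=cv2.INTER_CUBIC)
    for P in(box(.124,.088,.068,.0681),box(.116,.080,.068,.0681),box(.124,.088,0,.0001)):
        h=cv2.convexHull(((proj(p,place(P,qn))+.5)*8).astype(np.float32));cv2.polylines(z,[np.round(h).astype(int)],True,(0,0,255),1)
    u=proj(p,[[qn[0],qn[1],.03]])[0]*8;x,y=u.astype(int)
    cv2.imwrite(f"pics/fit{c}.png",z[y-280:y+280,x-350:x+350])
E
python3 fitbox.py
```

```text
S 400 310 0.41
S 385 240 0.47
T 420 275 0.5
T 430 215 0.44
T 462 245 0.38
S 450 300 0.47
T 430 245 0.0
T 397 250 0.1
ST [ 0.45   -0.2453  1.3327] 76.36 28.455158233642578
S [ 0.4507 -0.2455  1.3345] 76.46 11.046144485473633
T [ 0.4487 -0.2452  1.329 ] 76.15 7.399580001831055
ST [ 0.4498 -0.2454  1.3349] 76.49 26.24651336669922
S [ 0.4507 -0.2455  1.3338] 76.42 9.030374526977539
T [ 0.4489 -0.2453  1.3307] 76.24 7.826330184936523
```

View pics/fitS.png

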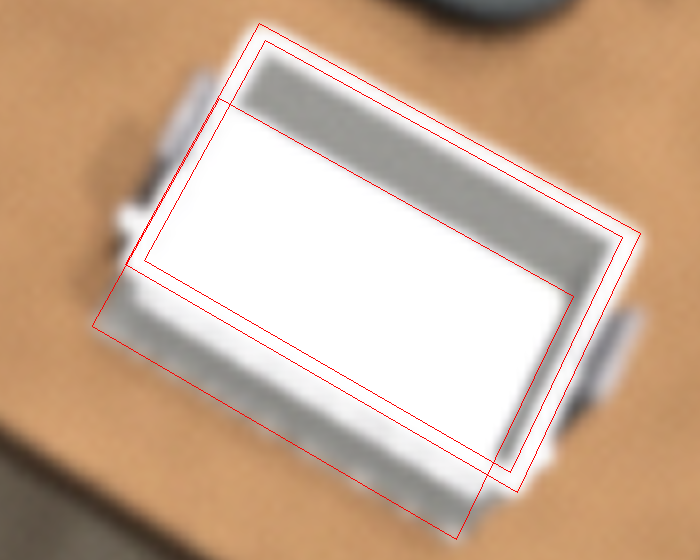

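View pics/fitT.png

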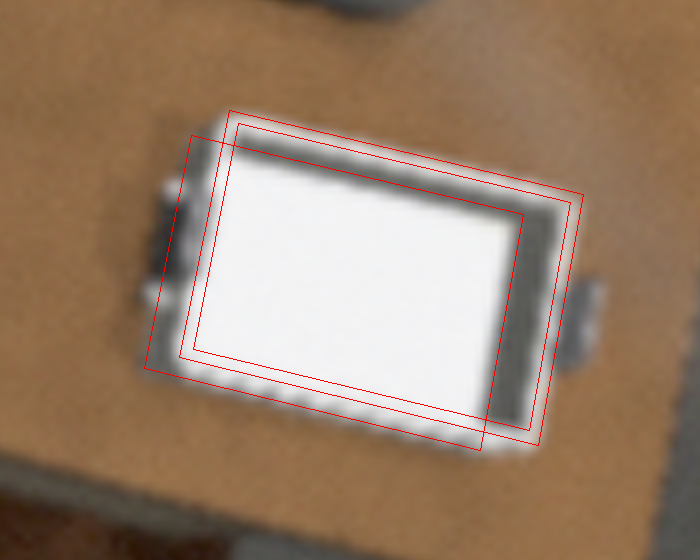

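```bash
cat > fit2.py <<'E'
from h import *
import pickle
d=pickle.load(open("d0.pkl","rb"));S,T=d["S"],d["T"]
def sat(p):
    im=p["img"].astype(np.float32);mx=im.max(2);return (mx-im.min(2))/np.maximum(mx,1)
# pot
def pa(p):
    im=p["img"].astype(np.float32)+1;return np.abs(im[...,1]/im[...,0]-.72)
for n,cams in(("ST",[S,T]),("S",[S]),("T",[T])):
    q0=atz(T,(352.5,225),.05)[:2]
    roi=[cv2.dilate((hullmask(p,cyl(.029,0,.05)+[*q0,0])>0).astype(np.uint8),np.ones((7,7)))>0 for p in cams]
    A=[]
    for p,r in zip(cams,roi):
        a=pa(p);A.append((np.clip(a/0.15,0,1)))
    f=lambda q:sum((((cv2.GaussianBlur(hullmask(p,cyl(.029,0,.05)+[q[0],q[1],0]),(0,0),.8)-a)[r])**2).sum() for p,a,r in zip(cams,A,roi))
    b=minimize(f,q0,method="Nelder-Mead",options=dict(initial_simplex=q0+np.array([[0,0],[.01,0],[0,.01]])))
    print("pot",n,b.x.round(4),b.fun)
# lid
F=box(.128,.092,0,.005)
def lidP(P,q):return P@(R.from_euler("z",q[3])*R.from_euler("y",-np.radians(40))).as_matrix().T+q[:3]
ul,uS=(263.5,189),(262,165)
c,e=tri(T,ul,S,uS);print("tri lid",c,e)
g,e=tri(T,(262.6,195.4),S,(260.2,167.2));print("tri grip",g,e)
res={}
for n,cams in(("ST",[S,T]),("S",[S]),("T",[T])):
    q0=np.array([*c,0.02])
    for it in range(2):
        roi=[hullmask(p,lidP(box(.128+.012,.092+.012,0,.005),q0))>0 for p in cams]
        A=[np.clip((.35-sat(p))/.25,0,1) for p in cams]
        f=lambda q:sum((((cv2.GaussianBlur(hullmask(p,lidP(F,q)),(0,0),.8)-a)[r])**2).sum() for p,a,r in zip(cams,A,roi))
        k=4
        b=minimize(f,q0,method="Nelder-Mead",options=dict(maxiter=600,initial_simplex=q0+np.vstack([np.zeros(4),np.diag([.008,.008,.008,.08])])))
        q0=b.x
    print("lid",n,b.x.round(4),np.degrees(b.x[3]).round(2),b.fun); res[n]=b.x
q=res["ST"]
print("grip point",lidP(np.array([[0,0,.022]]),q))
for c_ in"ST":
    p=d[c_];z=cv2.resize(p["img"][:,:,::-1],None,fx=8,fy=8,interpolation=cv2.INTER_CUBIC)
    for P in(box(.128,.092,.005,.0051),box(.056,.014,.029,.0291)):
        h=cv2.convexHull(((proj(p,lidP(P,q))+.5)*8).astype(np.float32));cv2.polylines(z,[np.round(h).astype(int)],True,(0,0,255),1)
    u=proj(p,q[:3])[0]*8;x,y=u.astype(int)
    cv2.imwrite(f"pics/lid{c_}.png",z[y-280:y+280,x-350:x+350])
for t,u,zz in(("jar",(302.5,211),0),("candle",(293,231),.01),("mill",(328.4,181),0),("can",(339.6,160.2),0)): print(t,atz(T,u,zz).round(3))
print("jarS",atz(S,(298.5,205.9),0).round(3),"candleS",atz(S,(280,218),.0).round(3))
E
python3 fit2.py
```

```text
pot ST [ 0.4976 -0.0495] 123.38801574707031
pot S [ 0.4971 -0.0503] 52.83795166015625
pot T [ 0.4983 -0.0487] 69.46537017822266
tri lid [0.60402647 0.21116271 0.04805103] 0.0010899076545065772
tri grip [0.58112358 0.20598223 0.07336371] 0.00305827929751653
lid ST [ 0.595   0.2042  0.065  -0.0804] -4.6 39.02085876464844
lid S [ 0.5986  0.2058  0.06   -0.0778] -4.46 5.921720504760742
lid T [ 0.6013  0.2104  0.0363 -0.0777] -4.45 7.89303731918335
grip point [[0.58090045 0.20534496 0.08186283]]
jar [0.548 0.099 0.   ]
candle [0.486 0.126 0.01 ]
mill [0.641 0.022 0.   ]
can [ 0.707 -0.013  0.   ]
jarS [0.539 0.084 0.   ] candleS [0.489 0.119 0.   ]
```

View pics/lidS.png

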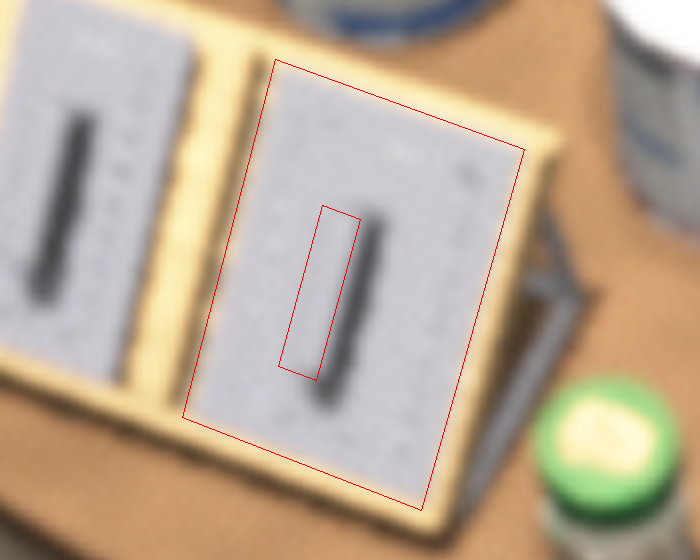

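View pics/lidT.png

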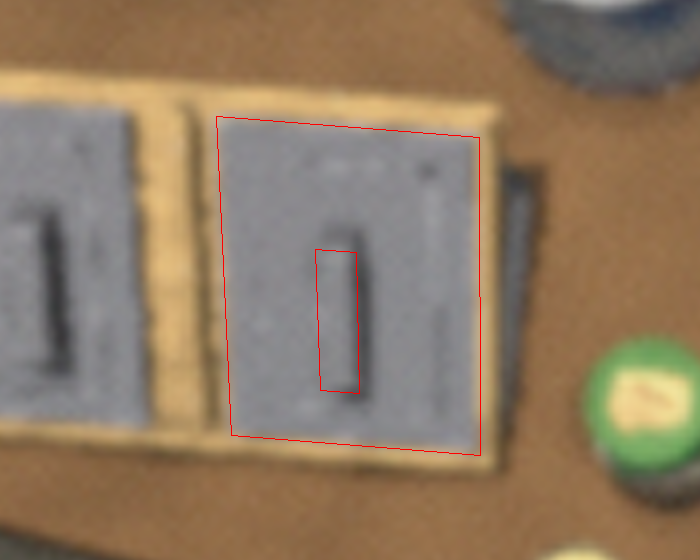

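```bash
python3 - <<'E'
from h import *
import pickle
d=pickle.load(open("d0.pkl","rb"));S,T=d["S"],d["T"]
for u in((348,188),(390,200),(427,210)): print(atz(T,u,0).round(3))
# S zoom pixels (425,215),(630,340) /2.7+ (195,110)
for u in((425,218),(530,285),(630,345)): print("S",atz(S,(u[0]/2.7+195,u[1]/2.7+110),0).round(3))
for u in((0,238),(400,328),(735,435)): print("edge",atz(T,(u[0]/2.8+195,u[1]/2.8+130),0).round(3))
E
```

```text
[ 0.619 -0.038  0.   ]
[ 0.582 -0.164  0.   ]
[ 0.551 -0.273  0.   ]
S [ 0.63  -0.043  0.   ]
S [ 0.59  -0.164  0.   ]
S [ 0.558 -0.271  0.   ]
edge [0.535 0.424 0.   ]
edge [ 0.44  -0.006  0.   ]
edge [ 0.332 -0.348  0.   ]
```

```bash
cat > mv.py <<'E'
import sys
from station import arm
from h import *
# usage: mv.py x y z yawy(deg, direction of tool y in world, mod 180) 
def show():
    o=arm.get_obs();M=R.from_quat(o["ee_rot"]).as_matrix();y=M[:,1]
    print("t",round(o["time_s"],2),"tcp",np.round(o["ee_pos"],4),"yaw_y",round(float(np.degrees(np.arctan2(y[1],y[0]))),2),"tilt",round(float(np.degrees(np.arccos(-M[2,2]))),2),"F",np.round(o["ft_force"],2),"w",round(o["gripper_width"]*85.4,1),"q",np.round(o["joint_positions"],2))
    return o,M,np.degrees(np.arctan2(y[1],y[0]))
if __name__=="__main__":
    o,M,a=show()
    for i in range(1,len(sys.argv),4):
        x,y,z,t=map(float,sys.argv[i:i+4])
        s=M.T@(np.array([x,y,z])-o["ee_pos"]);dt=(t-a+90)%180-90
        print("shift",s.round(4),"turn",round(-dt,2), "or",round(-dt+(180 if dt>0 else -180),2))
E
python3 mv.py .4976 -.0495 .23 76.4  .4976 -.0495 .1 76.4 .4976 -.0495 .018 76.4
```

```text
t 3.3 tcp [0.4167 0.4317 0.2312] yaw_y -133.99 tilt 0.01 F [-0.34  1.06 -0.19] w 85.3 q [ 1.14  0.04  0.08 -0.   -1.62 -0.33]
shift [0.3924 0.29   0.0013] turn -30.39 or 149.61
shift [0.3924 0.29   0.1313] turn -30.39 or 149.61
shift [0.3924 0.2899 0.2133] turn -30.39 or 149.61
```

play_rows:
  commands:
    - [0.085,[0.392,0.29,0.001],-30.4]
    - [0.085,[0.392,0.29,0.001],-30.4]
    - [0.085,[0.392,0.29,0.001],-30.4]
    - [0.085,[0.392,0.29,0.001],-30.4]
    - [0.085,[0.392,0.29,0.001],-30.4]
    - [0.085,[0.392,0.29,0.001],-30.4]
    - [0.085,[0.392,0.29,0.001],-30.4]
    - [0.085,[0.392,0.29,0.001],-30.4]
    - [0.085,[0.392,0.29,0.001],-30.4]
    - [0.085,[0.392,0.29,0.001],-30.4]
    - [0.085,[0.392,0.29,0.06],-30.4]
    - [0.085,[0.392,0.29,0.12],-30.4]
    - [0.085,[0.392,0.29,0.12],-30.4]
  force: 30

```text
time_s: 4.92
ee_pos: [0.4942, -0.0484, 0.1067]
ee_rot: [0.993, -0.117, -0.005, 0.001]
ft_force: [0.3, 0.7, 1.7]
gripper_width: 1.001
```

```bash
python3 mv.py .4976 -.0495 .018 76.4; cat > look.py <<'E'
import sys
from station import arm
from h import *
tag,x,y,z=sys.argv[1],*map(float,sys.argv[2:5]); n=float(sys.argv[5]) if len(sys.argv)>5 else 6
out=[]
for c in("scene","top"):
    p=arm.read_camera(c);u=proj(p,[[x,y,z]])[0]
    w,h=int(390/n),int(480/n);x0=int(np.clip(u[0]-w/2,0,640-w));y0=int(np.clip(u[1]-h/2,0,400-h))
    out.append(cv2.resize(p["img"][y0:y0+h,x0:x0+w,::-1],(390,480),interpolation=cv2.INTER_CUBIC));print(c,"origin",x0,y0,"scale",n)
cv2.imwrite(f"pics/{tag}.png",np.hstack([out[0],np.zeros((480,10,3),np.uint8),out[1]]))
E
python3 look.py a1 .4976 -.0495 .05 5
```

```text
t 4.92 tcp [ 0.4942 -0.0484  0.1067] yaw_y -103.49 tilt 0.54 F [0.27 0.69 1.66] w 85.5 q [ 0.31 -0.21 -0.38 -0.   -1.41  1.03]
shift [ 0.0043 -0.      0.0887] turn 0.11 or -179.89
scene origin 302 178 scale 5.0
top origin 314 177 scale 5.0
```

View pics/a1.png

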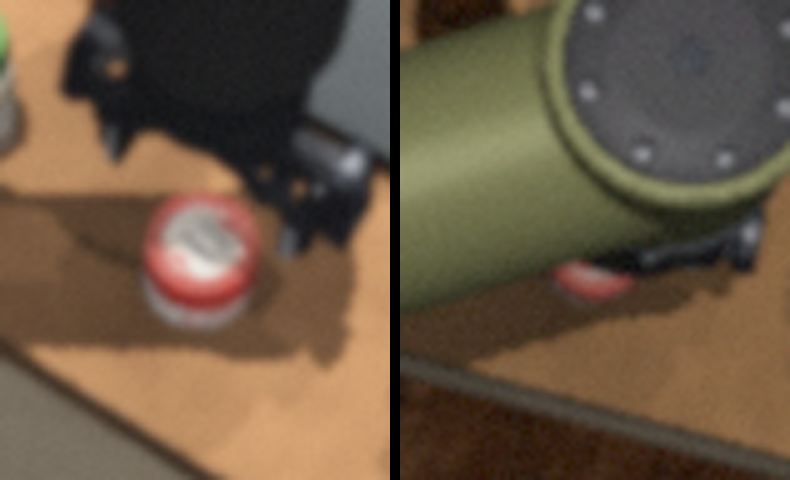

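play_rows:
  commands:
    - [0.085,[0,0,0.04],0]
    - [0.085,[0,0,0.08],0]
    - [0.085,[0,0,0.092],0]
    - [0.085,[0,0,0.092],0]
    - [0.085,[0,0,0.092],0]

```text
time_s: 5.65
ee_pos: [0.499, -0.049, 0.0221]
ee_rot: [0.993, -0.118, 0.002, -0.0]
ft_force: [-0.0, 0.2, -0.1]
gripper_width: 0.996
```

```bash
python3 mv.py .4976 -.0495 .018 76.4;python3 look.py a2 .4976 -.0495 .05 5
```

```text
t 5.65 tcp [ 0.499  -0.049   0.0221] yaw_y -103.56 tilt 0.23 F [-0.02  0.25 -0.14] w 85.0 q [ 0.31 -0.15 -0.49  0.   -1.23  1.03]
shift [-0.0013  0.0008  0.0041] turn 0.04 or -179.96
scene origin 302 178 scale 5.0
top origin 314 177 scale 5.0
```

View pics/a2.png

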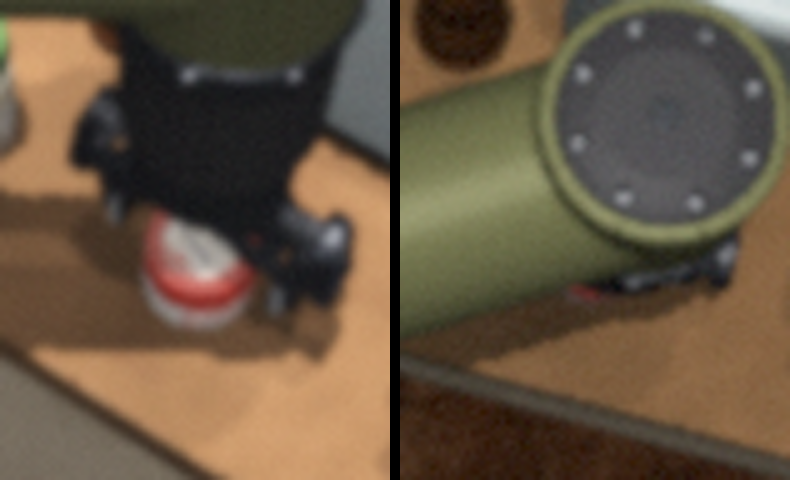

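play_rows:
  commands:
    - [0.05,[0,0,0],0]
    - [0.05,[0,0,0],0]
    - [0.05,[0,0,0],0]
    - [0.05,[0,0,0],0]
    - [0.05,[0,0,0],0]
    - [0.05,[0,0,0],0]
    - [0.05,[0,0,-0.03],0]
    - [0.05,[0,0,-0.06],0]
    - [0.05,[0,0,-0.12],0]
    - [0.05,[0,0,-0.12],0]
    - [0.05,[0,0,-0.12],0]
  force: 30

```text
time_s: 7.12
ee_pos: [0.4968, -0.049, 0.1382]
ee_rot: [0.993, -0.118, -0.001, -0.0]
ft_force: [-0.6, -0.0, -0.6]
gripper_width: 0.668
```

```bash
python3 mv.py .450 -.2453 .14 76.4 .450 -.2453 .0235 76.4;python3 look.py a3 .4976 -.0495 .15 4
```

```text
t 7.12 tcp [ 0.4968 -0.049   0.1382] yaw_y -103.6 tilt 0.09 F [-0.59 -0.01 -0.64] w 57.1 q [ 0.31 -0.22 -0.33 -0.   -1.47  1.03]
shift [ 0.0006  0.2018 -0.0018] turn -0.0 or 180.0
shift [0.0008 0.2018 0.1147] turn -0.0 or 180.0
scene origin 295 149 scale 4.0
top origin 307 160 scale 4.0
```

View pics/a3.png

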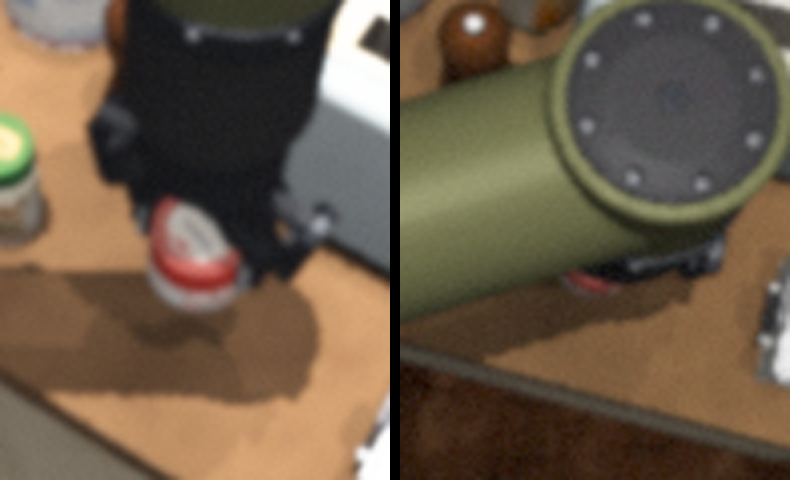

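play_rows:
  commands:
    - [0.05,[0.001,0.06,-0.002],0]
    - [0.05,[0.001,0.12,-0.002],0]
    - [0.05,[0.001,0.18,-0.002],0]
    - [0.05,[0.001,0.202,-0.002],0]
    - [0.05,[0.001,0.202,-0.002],0]
    - [0.05,[0.001,0.202,-0.002],0]
    - [0.05,[0.001,0.202,0.03],0]
    - [0.05,[0.001,0.202,0.045],0]
    - [0.05,[0.001,0.202,0.045],0]

```text
time_s: 8.35
ee_pos: [0.4503, -0.2451, 0.0931]
ee_rot: [0.993, -0.118, -0.001, 0.0]
ft_force: [-0.2, -0.6, 0.2]
gripper_width: 0.668
```

```bash
python3 mv.py .450 -.2453 .14 76.4 .450 -.2453 .0235 76.4;python3 look.py a4 .45 -.2453 .068 4
```

```text
t 8.35 tcp [ 0.4503 -0.2451  0.0931] yaw_y -103.53 tilt 0.16 F [-0.16 -0.64  0.17] w 57.1 q [-0.11 -0.17 -0.36 -0.   -1.38  1.44]
shift [-0.0003  0.0003 -0.0469] turn 0.07 or -179.93
shift [-0.      0.0002  0.0696] turn 0.07 or -179.93
scene origin 367 205 scale 4.0
top origin 376 182 scale 4.0
```

View pics/a4.png

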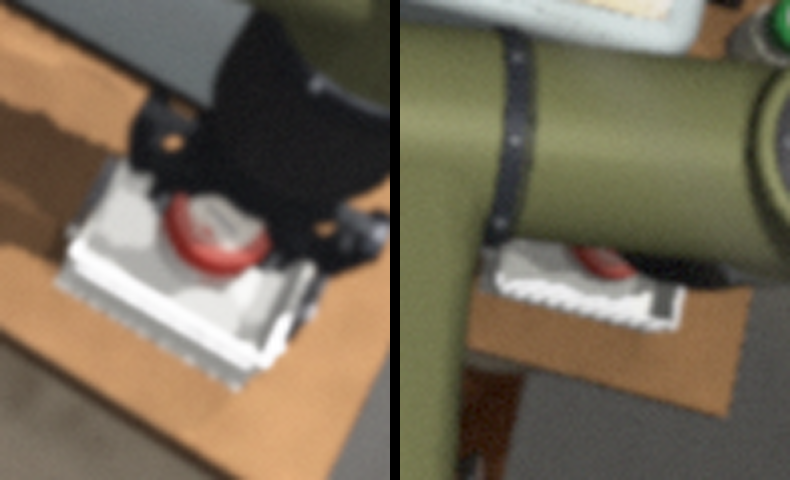

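play_rows:
  commands:
    - [0.05,[0,0,0.02],0]
    - [0.05,[0,0,0.04],0]
    - [0.05,[0,0,0.055],0]
    - [0.05,[0,0,0.064],0]
    - [0.05,[0,0,0.064],0]
    - [0.05,[0,0,0.064],0]

```text
time_s: 9.2
ee_pos: [0.4513, -0.246, 0.0312]
ee_rot: [0.993, -0.118, 0.001, 0.0]
ft_force: [-0.4, -0.1, -0.5]
gripper_width: 0.666
```

```bash
python3 mv.py .450 -.2453 .0235 76.4;python3 look.py a5 .45 -.2453 .068 4
```

```text
t 9.2 tcp [ 0.4513 -0.246   0.0312] yaw_y -103.58 tilt 0.07 F [-0.4  -0.11 -0.52] w 56.9 q [-0.11 -0.12 -0.44  0.   -1.25  1.44]
shift [-0.0015 -0.0004  0.0077] turn 0.02 or -179.98
scene origin 367 205 scale 4.0
top origin 376 182 scale 4.0
```

View pics/a5.png

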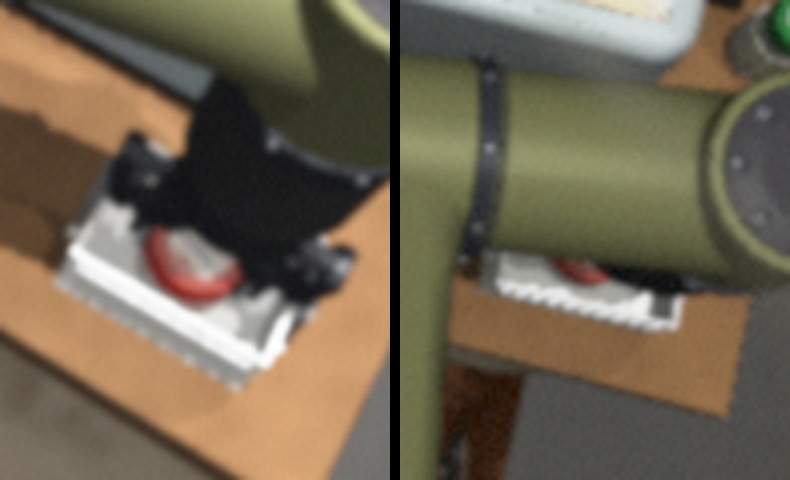

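play_rows:
  commands:
    - [0.05,[0,0,0.003],0]
    - [0.05,[0,0,0.005],0]
    - [0.05,[0,0,0.005],0]
    - [0.068,[0,0,0.005],0]
    - [0.068,[0,0,0.005],0]
    - [0.068,[0,0,0.005],0]
    - [0.068,[0,0,-0.03],0]
    - [0.068,[0,0,-0.07],0]
    - [0.068,[0,0,-0.12],0]
    - [0.068,[0,0,-0.17],0]
    - [0.04,[0,0,-0.17],0]

```text
time_s: 10.68
ee_pos: [0.4524, -0.2466, 0.2052]
ee_rot: [0.993, -0.118, 0.004, 0.001]
ft_force: [-0.1, 1.0, -0.1]
gripper_width: 0.6
```

```bash
python3 mv.py .581 .2053 .2 85.4 .581 .2053 .13 85.4
```

```text
t 10.68 tcp [ 0.4524 -0.2466  0.2052] yaw_y -103.61 tilt 0.46 F [-0.06  1.03 -0.06] w 51.2 q [-0.11 -0.2  -0.19  0.   -1.57  1.44]
shift [ 0.0186 -0.4695  0.005 ] turn -9.01 or 170.99
shift [ 0.0181 -0.4696  0.075 ] turn -9.01 or 170.99
```

play_rows:
  commands:
    - [0.04,[0.018,-0.47,0.005],-9]
    - [0.04,[0.018,-0.47,0.005],-9]
    - [0.04,[0.018,-0.47,0.005],-9]
    - [0.04,[0.018,-0.47,0.005],-9]
    - [0.04,[0.018,-0.47,0.005],-9]
    - [0.04,[0.018,-0.47,0.005],-9]
    - [0.04,[0.018,-0.47,0.005],-9]
    - [0.04,[0.018,-0.47,0.005],-9]
    - [0.04,[0.018,-0.47,0.005],-9]
    - [0.04,[0.018,-0.47,0.005],-9]
    - [0.04,[0.018,-0.47,0.06],-9]
    - [0.04,[0.018,-0.47,0.08],-9]
    - [0.04,[0.018,-0.47,0.08],-9]
    - [0.04,[0.018,-0.47,0.08],-9]

```text
time_s: 12.42
ee_pos: [0.5798, 0.2067, 0.1227]
ee_rot: [0.999, -0.04, 0.001, -0.0]
ft_force: [-0.4, -0.7, 0.1]
gripper_width: 0.469
```

```bash
python3 mv.py .581 .2053 .073 85.4; python3 look.py b1 .581 .205 .08 5
python3 - <<'E'
import pickle;from station import arm
S=arm.read_camera("scene");T=arm.read_camera("top");pickle.dump({"S":S,"T":T},open("d1.pkl","wb"))
import cv2,numpy as np
cv2.imwrite("pics/b1box.png",np.vstack([cv2.resize(p["img"][y:y+75,x:x+110,::-1],(733,500))[:290] if 0 else cv2.resize(p["img"][y:y+75,x:x+110,::-1],(440,300),interpolation=cv2.INTER_CUBIC) for p,x,y in((S,355,230),(T,370,210))]))
E
```

```text
t 12.43 tcp [0.5798 0.2067 0.1227] yaw_y -94.61 tilt 0.18 F [-0.4  -0.67  0.13] w 40.0 q [ 0.67  0.09 -0.06  0.   -1.42  0.82]
shift [0.0012 0.0013 0.0497] turn -0.01 or 179.99
scene origin 220 118 scale 5.0
top origin 224 146 scale 5.0
```

View pics/b1.png

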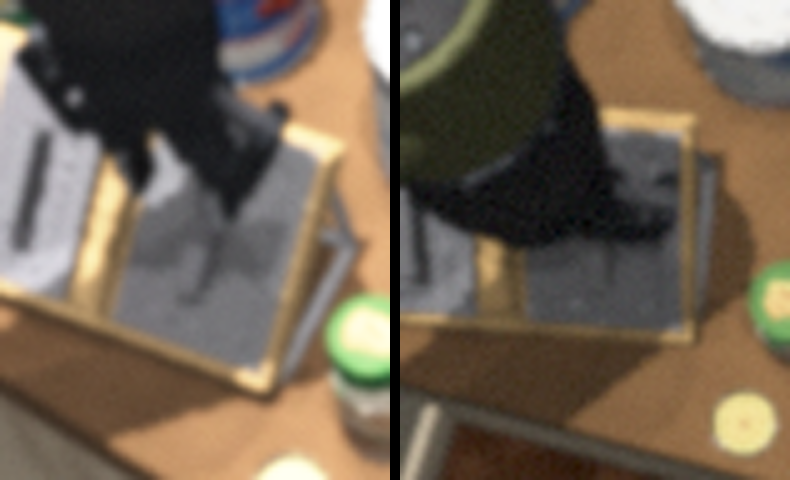

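View pics/b1box.png

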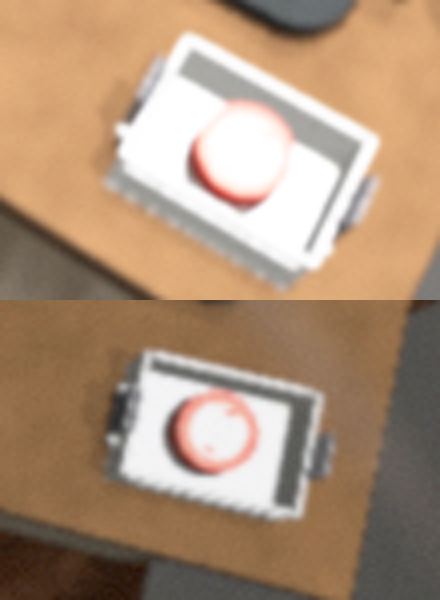

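```bash
python3 - <<'E'
from h import *
import pickle
d=pickle.load(open("d1.pkl","rb"))
for c in"ST":
    p=d[c];o=(220,118) if c=="S" else (224,146)
    for P in([.5798,.2067,.1227],[.5798+.0016,.2067+.025,.128],[.5798-.0016,.2067-.025,.128]):
        print(c,((proj(p,[P])[0]-o+.5)*5).round(0))
E
```

```text
S [182. 200.]
S [136. 179.]
S [225. 210.]
T [182. 231.]
T [134. 226.]
T [226. 232.]
```

play_rows:
  commands:
    - [0.04,[0.001,0.001,0.02],0]
    - [0.04,[0.001,0.001,0.036],0]
    - [0.04,[0.001,0.001,0.042],0]
    - [0.04,[0.001,0.001,0.042],0]
    - [0.04,[0.001,0.001,0.042],0]

```text
time_s: 13.25
ee_pos: [0.58, 0.2058, 0.0789]
ee_rot: [0.999, -0.04, 0.0, -0.0]
ft_force: [0.5, -0.4, 0.1]
gripper_width: 0.466
```

```bash
python3 mv.py .581 .2053 .073 85.4; python3 look.py b2 .581 .205 .08 6
```

```text
t 13.25 tcp [0.58   0.2058 0.0789] yaw_y -94.59 tilt 0.05 F [ 0.48 -0.37  0.1 ] w 39.8 q [ 0.67  0.12 -0.11  0.   -1.34  0.82]
shift [0.001  0.0004 0.0059] turn 0.01 or -179.99
scene origin 226 126 scale 6.0
top origin 230 154 scale 6.0
```

View pics/b2.png

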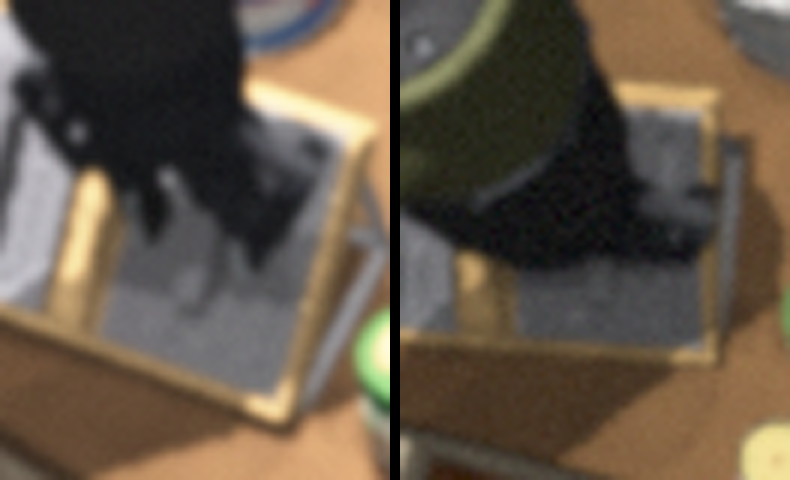

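play_rows:
  commands:
    - [0.04,[0,0,0.003],0]
    - [0.04,[0,0,0.006],0]
    - [0.04,[0,0,0.006],0]

```text
time_s: 13.72
ee_pos: [0.5794, 0.2056, 0.0718]
ee_rot: [0.999, -0.04, -0.0, 0.0]
ft_force: [0.3, -0.2, -0.0]
gripper_width: 0.468
```

```bash
python3 mv.py .581 .2053 .073 85.4
```

```text
t 13.72 tcp [0.5794 0.2056 0.0718] yaw_y -94.59 tilt 0.05 F [ 0.31 -0.2  -0.01] w 40.0 q [ 0.67  0.12 -0.12 -0.   -1.33  0.82]
shift [ 0.0016  0.0002 -0.0012] turn 0.01 or -179.99
```

play_rows:
  commands:
    - [0.005,[0,0,0],0]
    - [0.005,[0,0,0],0]
    - [0.005,[0,0,0],0]
    - [0.005,[0,0,0],0]
    - [0.005,[0,0,0],0]
    - [0.005,[0,0,0],0]
  force: 25

```text
time_s: 14.48
ee_pos: [0.5798, 0.2062, 0.0725]
ee_rot: [0.999, -0.04, 0.0, -0.0]
ft_force: [-0.1, 6.3, 0.4]
gripper_width: 0.157
```

```bash
python3 mv.py .581 .2053 .073 85.4; python3 look.py b3 .581 .205 .08 6
```

```text
t 14.47 tcp [0.5798 0.2062 0.0725] yaw_y -94.57 tilt 0.05 F [-0.13  6.28  0.38] w 13.4 q [ 0.67  0.12 -0.12 -0.   -1.33  0.82]
shift [ 0.0013  0.0008 -0.0005] turn 0.03 or -179.97
scene origin 226 126 scale 6.0
top origin 230 154 scale 6.0
```

View pics/b3.png

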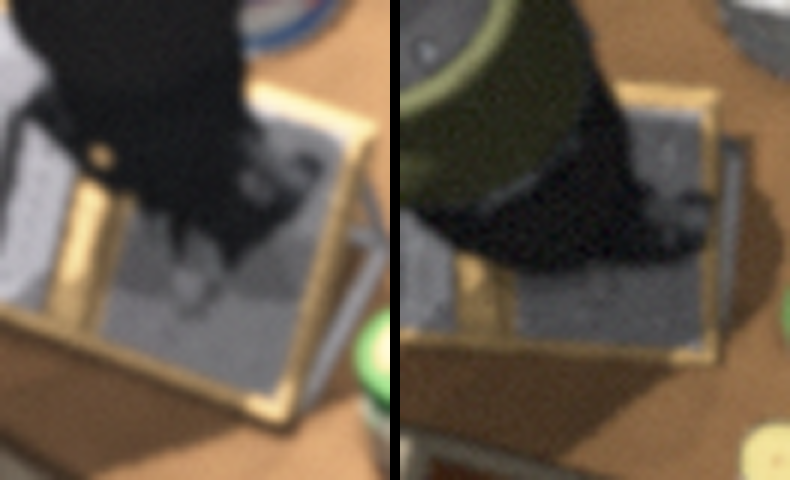

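play_rows:
  commands:
    - [0.005,[0,0,0],0]
    - [0.005,[0,0,-0.01],0]
    - [0.005,[0,0,-0.03],0]
    - [0.005,[0,0,-0.08],0]
    - [0.005,[0,0,-0.13],0]
    - [0.005,[0,0,-0.19],0]
    - [0.005,[0,0,-0.19],0]
    - [0.005,[0,0,-0.19],0]
  force: 50

```text
time_s: 15.58
ee_pos: [0.5795, 0.2051, 0.2621]
ee_rot: [0.999, -0.04, -0.0, 0.0]
ft_force: [-0.5, 0.1, -1.0]
gripper_width: 0.149
```

```bash
python3 mv.py .51 -.06 .26 -13.6; python3 look.py b4 .581 .205 .2 3.5
```

```text
t 15.57 tcp [0.5795 0.2051 0.2621] yaw_y -94.64 tilt 0.06 F [-0.52  0.11 -1.  ] w 12.7 q [ 0.67  0.09  0.19 -0.   -1.67  0.82]
shift [-0.0478  0.2698  0.0023] turn -81.04 or 98.96
scene origin 196 70 scale 3.5
top origin 199 115 scale 3.5
```

View pics/b4.png

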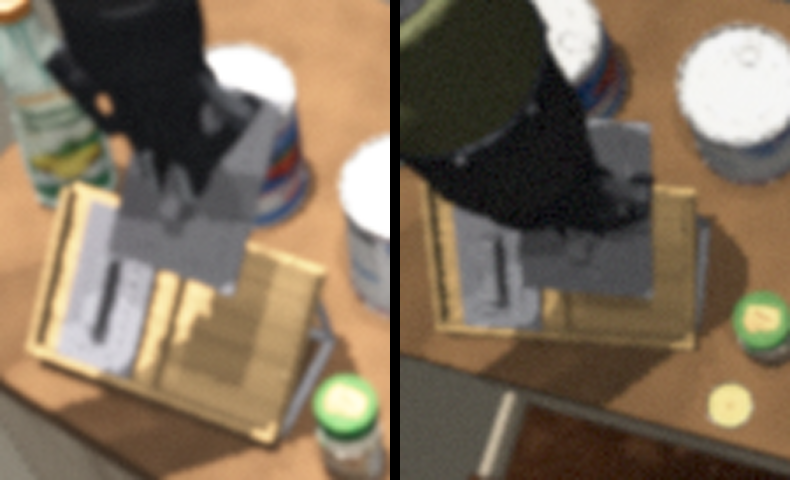

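play_rows:
  commands:
    - [0.005,[-0.048,0.27,0.002],99]
    - [0.005,[-0.048,0.27,0.002],99]
    - [0.005,[-0.048,0.27,0.002],99]
    - [0.005,[-0.048,0.27,0.002],99]
    - [0.005,[-0.048,0.27,0.002],99]
    - [0.005,[-0.048,0.27,0.002],99]
    - [0.005,[-0.048,0.27,0.002],99]
    - [0.005,[-0.048,0.27,0.002],99]
    - [0.005,[-0.048,0.27,0.002],99]
    - [0.005,[-0.048,0.27,0.002],99]
    - [0.005,[-0.048,0.27,0.002],99]
    - [0.005,[-0.048,0.27,0.002],99]
    - [0.005,[-0.048,0.27,0.06],99]
    - [0.005,[-0.048,0.27,0.12],99]
    - [0.005,[-0.048,0.27,0.16],99]
    - [0.005,[-0.048,0.27,0.16],99]

```text
time_s: 17.68
ee_pos: [0.5079, -0.0599, 0.0989]
ee_rot: [-0.619, 0.786, 0.002, -0.003]
ft_force: [-0.2, -0.4, 0.0]
gripper_width: 0.146
```

```bash
python3 mv.py .51 -.06 .05 -13.6; python3 look.py b5 .51 -.06 .08 4
```

```text
t 17.68 tcp [ 0.5079 -0.0599  0.0989] yaw_y 166.43 tilt 0.41 F [-0.23 -0.4   0.05] w 12.5 q [ 0.28 -0.17 -0.36 -0.   -1.39 -0.51]
shift [-0.0005 -0.0023  0.0488] turn 0.03 or -179.97
scene origin 299 158 scale 4.0
top origin 309 159 scale 4.0
```

View pics/b5.png

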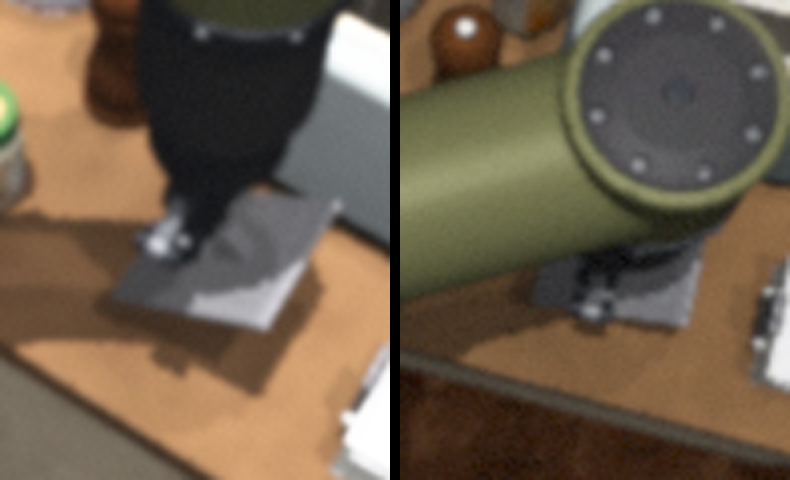

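play_rows:
  commands:
    - [0.005,[0,0,0.03],0]
    - [0.005,[0,0,0.05],0]
    - [0.005,[0,0,0.056],0]
    - [0.005,[0,0,0.06],0]
    - [0.005,[0,0,0.06],0]
  force: 20

```text
time_s: 18.4
ee_pos: [0.5126, -0.0604, 0.0489]
ee_rot: [-0.619, 0.785, -0.003, 0.002]
ft_force: [-8.6, -1.0, 16.9]
gripper_width: 0.148
```

```bash
python3 mv.py .51 -.06 .02 -13.6; python3 look.py b6 .51 -.06 .06 5
```

```text
t 18.4 tcp [ 0.5126 -0.0604  0.0489] yaw_y 166.48 tilt 0.37 F [-8.56 -0.99 16.93] w 12.6 q [ 0.28 -0.14 -0.42  0.   -1.28 -0.51]
shift [0.0002 0.0028 0.0288] turn 0.08 or -179.92
scene origin 308 173 scale 5.0
top origin 318 172 scale 5.0
```

View pics/b6.png

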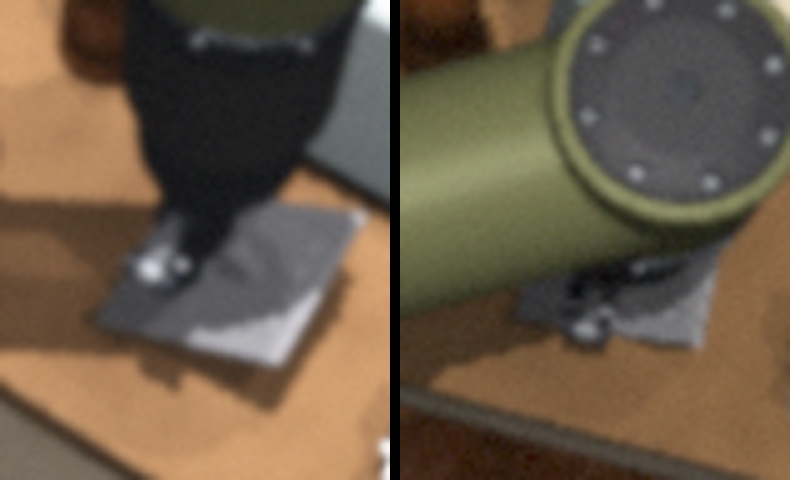

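play_rows:
  commands:
    - [0.005,[0,0,0.003],0]
    - [0.005,[0,0,0.006],0]
    - [0.005,[0,0,0.009],0]
    - [0.005,[0,0,0.009],0]

```text
time_s: 19.0
ee_pos: [0.5152, -0.0628, 0.0454]
ee_rot: [-0.619, 0.785, -0.007, 0.003]
ft_force: [-12.1, -9.8, 35.1]
gripper_width: 0.146
```

```bash
python3 mv.py .51 -.06 .02 -13.6; python3 look.py b7 .51 -.06 .06 5
```

```text
t 19.0 tcp [ 0.5152 -0.0628  0.0454] yaw_y 166.51 tilt 0.84 F [-12.11  -9.76  35.15] w 12.5 q [ 0.27 -0.13 -0.43  0.01 -1.27 -0.51]
shift [-0.0016  0.0061  0.0253] turn 0.11 or -179.89
scene origin 308 173 scale 5.0
top origin 318 172 scale 5.0
```

View pics/b7.png

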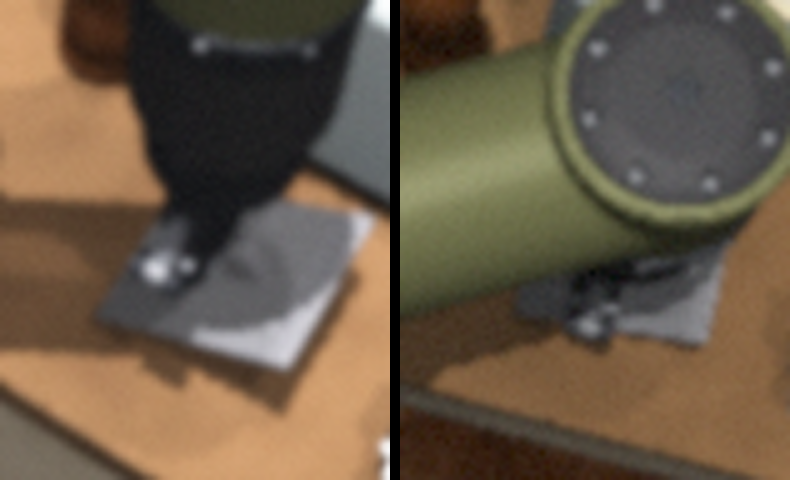

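play_rows:
  commands:
    - [0.005,[0,0,-0.008],0]
    - [0.005,[0,0,-0.014],0]
    - [0.005,[0,0,-0.014],0]
    - [0.018,[0,0,-0.014],0]
    - [0.018,[0,0,-0.014],0]
    - [0.018,[0,0,-0.014],0]
    - [0.018,[0,0,-0.014],0]

```text
time_s: 19.98
ee_pos: [0.5101, -0.0596, 0.0472]
ee_rot: [-0.618, 0.786, 0.0, -0.0]
ft_force: [0.7, -0.1, -0.6]
gripper_width: 0.211
```

```bash
python3 mv.py .51 -.06 .02 -13.6; python3 look.py b8 .51 -.06 .06 5
```

```text
t 19.98 tcp [ 0.5101 -0.0596  0.0472] yaw_y 166.41 tilt 0.02 F [ 0.74 -0.08 -0.63] w 18.0 q [ 0.28 -0.14 -0.42  0.   -1.28 -0.51]
shift [0.0004 0.     0.0272] turn 0.01 or -179.99
scene origin 308 173 scale 5.0
top origin 318 172 scale 5.0
```

View pics/b8.png

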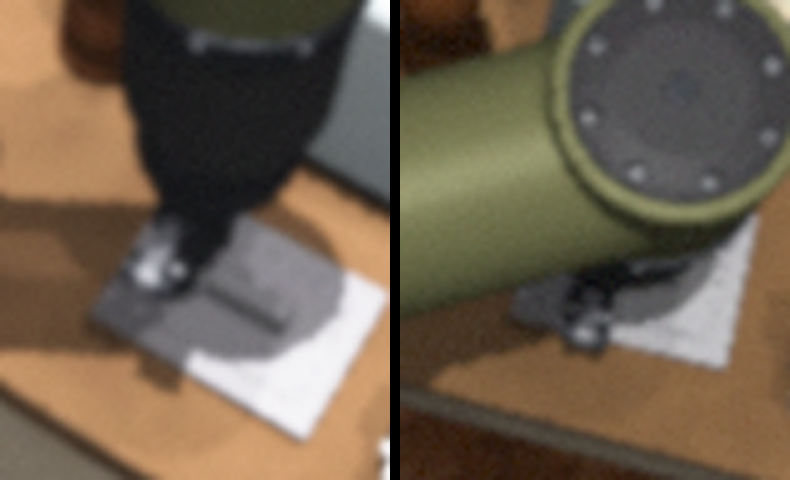

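```bash
python3 mv.py .45 .26 .25 -13.6
```

```text
t 20.07 tcp [ 0.5102 -0.0596  0.0473] yaw_y 166.41 tilt 0.01 F [-0.31 -0.02  0.37] w 18.0 q [ 0.28 -0.14 -0.42  0.   -1.28 -0.51]
shift [-0.2965  0.1336 -0.2028] turn 0.01 or -179.99
```

play_rows:
  commands:
    - [0.03,[0,0,-0.06],0]
    - [0.03,[0,0,-0.12],0]
    - [0.03,[0,0,-0.18],0]
    - [0.03,[-0.05,0.023,-0.203],0]
    - [0.03,[-0.11,0.05,-0.203],0]
    - [0.03,[-0.17,0.077,-0.203],0]
    - [0.03,[-0.23,0.104,-0.203],0]
    - [0.03,[-0.297,0.134,-0.203],0]
    - [0.03,[-0.297,0.134,-0.203],0]
    - [0.03,[-0.297,0.134,-0.203],0]

```text
time_s: 21.32
ee_pos: [0.4494, 0.2616, 0.2499]
ee_rot: [-0.619, 0.785, -0.0, -0.0]
ft_force: [-0.2, -1.3, -0.7]
gripper_width: 0.352
```

```bash
cat > fit3.py <<'E'
from h import *
import pickle
from station import arm
S=arm.read_camera("scene");T=arm.read_camera("top")
def sat(p):
    im=p["img"].astype(np.float32);mx=im.max(2);return (mx-im.min(2))/np.maximum(mx,1)
def place(P,q):return P@R.from_euler("z",q[2]).as_matrix().T+[q[0],q[1],0]
LF=box(.128,.092,.008,.013);BX=box(.124,.088,0,.068)
cl=[np.array([[s*x,y,z] for x in(.060,.078) for y in(-.024,.024) for z in(.0,.092)]) for s in(1,-1)]
def fit(model,q0,cams,ign=(),sig=.8):
    q0=np.array(q0)
    for it in range(2):
        ex=model*[1.1,1.13,1]
        roi=[]
        for p in cams:
            r=hullmask(p,place(ex,q0))>0
            for c in ign: r&=~(cv2.dilate((hullmask(p,place(c,q0))>0).astype(np.uint8),np.ones((3,3)))>0)
            roi.append(r)
        A=[np.clip((.40-sat(p))/.34,0,1) for p in cams]
        f=lambda q:sum((((cv2.GaussianBlur(hullmask(p,place(model,q)),(0,0),sig)-a)[r])**2).sum() for p,a,r in zip(cams,A,roi))
        b=minimize(f,q0,method="Nelder-Mead",options=dict(xatol=2e-5,initial_simplex=q0+np.array([[0,0,0],[.008,0,0],[0,.008,0],[0,0,.08]])));q0=b.x
    return b
if __name__=="__main__":
    for nm,m,q0,ig in(("lid",LF,[.51,-.08,1.333],()),("box",BX,[.45,-.2453,1.333],cl)):
        for n,cams in(("ST",[S,T]),("S",[S]),("T",[T])):
            b=fit(m,q0,cams,ig);print(nm,n,b.x.round(4),np.degrees(b.x[2]).round(2),round(b.fun,1))
            if n=="ST": qq=b.x
        for c,p in(("S",S),("T",T)):
            z=cv2.resize(p["img"][:,:,::-1],None,fx=5,fy=5,interpolation=cv2.INTER_CUBIC)
            for P in([box(.128,.092,.013,.0131),box(.056,.014,.037,.0371)] if nm=="lid" else [box(.124,.088,.068,.0681),box(.124,.088,0,.0001)]):
                h=cv2.convexHull(((proj(p,place(P,qq))+.5)*5).astype(np.float32));cv2.polylines(z,[np.round(h).astype(int)],True,(0,0,255),1)
            x,y=(proj(p,[[qq[0],qq[1],.02]])[0]*5).astype(int);p[nm]=z[y-180:y+180,x-195:x+195]
    cv2.imwrite("pics/fit3.png",np.hstack([np.vstack([S["lid"],S["box"]]),np.vstack([T["lid"],T["box"]])])[:, :][::1])
    im=cv2.imread("pics/fit3.png");cv2.imwrite("pics/fit3.png",cv2.resize(im,(650,600),interpolation=cv2.INTER_AREA))
E
python3 fit3.py; python3 mv.py
```

```text
lid ST [ 0.5052 -0.0855  1.3351] 76.49 29.3
lid S [ 0.5057 -0.0862  1.339 ] 76.72 10.0
lid T [ 0.5043 -0.0845  1.333 ] 76.38 9.9
box ST [ 0.4498 -0.2468  1.3266] 76.01 259.7
box S [ 0.4507 -0.2468  1.3302] 76.21 110.0
box T [ 0.4487 -0.2469  1.3244] 75.88 139.1
t 21.43 tcp [0.45   0.26   0.2504] yaw_y 166.39 tilt 0.02 F [-0.07  0.26  0.22] w 29.8 q [ 0.91 -0.17 -0.08  0.   -1.66 -1.15]
```

View pics/fit3.png

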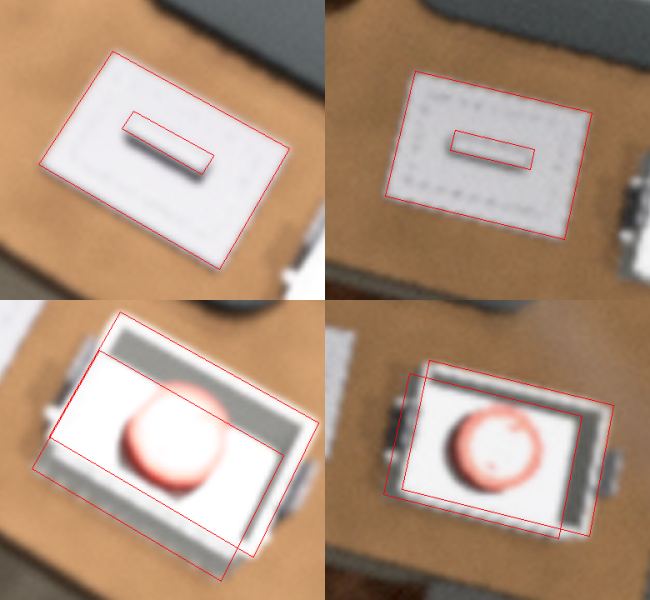

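```bash
cat > fit4.py <<'E'
from fit3 import *
inner=box(.1,.064,.0,.068)
for n,cams in(("ST",[S,T]),("S",[S]),("T",[T])):
    b=fit(BX,[.45,-.2455,1.333],cams,cl+[inner]);print("box",n,b.x.round(4),np.degrees(b.x[2]).round(2),round(b.fun,1))
    if n=="ST":q=b.x
for p in(S,T):
    z=cv2.resize(p["img"][:,:,::-1],None,fx=8,fy=8,interpolation=cv2.INTER_CUBIC)
    for P in[box(.124,.088,.068,.0681),box(.116,.08,.068,.0681),box(.124,.088,0,.0001)]:
        h=cv2.convexHull(((proj(p,place(P,q))+.5)*8).astype(np.float32));cv2.polylines(z,[np.round(h).astype(int)],True,(0,0,255),1)
    x,y=(proj(p,[[q[0],q[1],.03]])[0]*8).astype(int);p["z"]=z[y-270:y+270,x-300:x+300]
cv2.imwrite("pics/fit4.png",cv2.resize(np.vstack([S["z"],T["z"]]),(333,600),interpolation=cv2.INTER_AREA))
cv2.imwrite("pics/fit4S.png",S["z"]);cv2.imwrite("pics/fit4T.png",T["z"])
E
python3 fit4.py
```

```text
box ST [ 0.4498 -0.2468  1.3266] 76.01 21.8
box S [ 0.4506 -0.2466  1.3351] 76.5 5.5
box T [ 0.4486 -0.2468  1.3226] 75.78 6.3
```

View pics/fit4S.png

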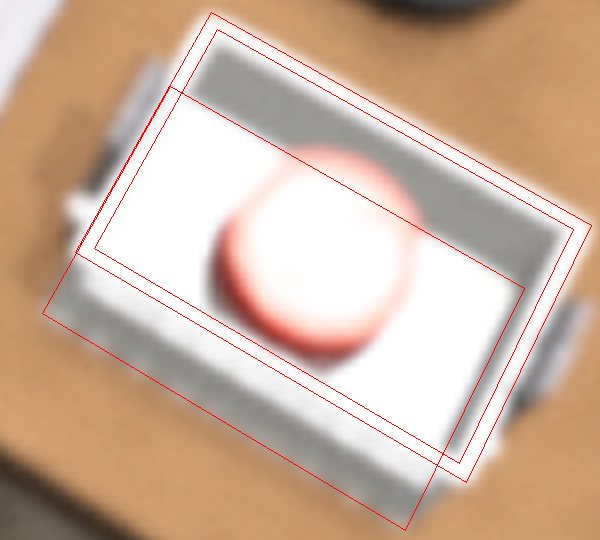

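View pics/fit4T.png

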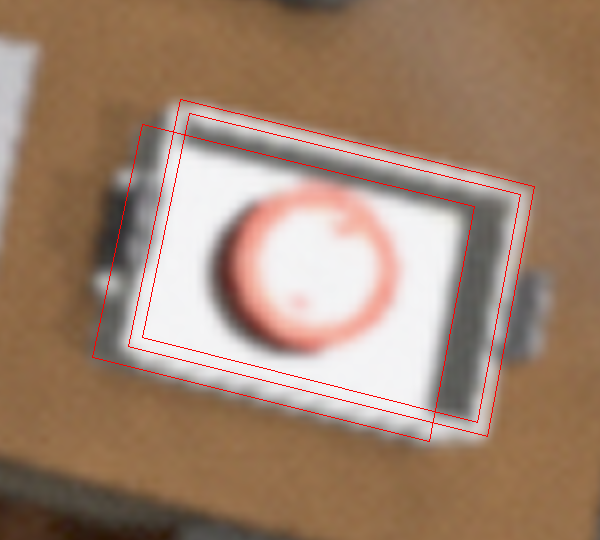

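```bash
python3 - <<'E'
import fit3
from fit3 import *
import pickle
inner=box(.1,.064,.0,.068)
fr=[np.array([[x,-y,z] for x in(-.07,.07) for y in(.044,.05) for z in(.0,.07)]),np.array([[x,y,z] for x in(-.07,.07) for y in(.04,.05) for z in(.0,.07)])]
cl2=[np.array([[s*x,y,z] for x in(.055,.078) for y in(-.030,.030) for z in(.0,.092)]) for s in(1,-1)]
for dn in("d0.pkl","d1.pkl"):
  d=pickle.load(open(dn,"rb"))
  for sg in(.8,1.2):
   for n,cams in(("ST",[d["S"],d["T"]]),("S",[d["S"]]),("T",[d["T"]])):
    b=fit(BX,[.45,-.2455,1.333],cams,cl2+[inner],sg);print(dn,sg,"box",n,b.x.round(4),np.degrees(b.x[2]).round(2),round(b.fun,1))
for n,cams in(("ST",[S,T]),("S",[S]),("T",[T])):
    b=fit(BX,[.45,-.2455,1.333],cams,cl2+[inner],1.2);print("now box",n,b.x.round(4),np.degrees(b.x[2]).round(2),round(b.fun,1))
    b=fit(LF,[.505,-.0855,1.333],cams,(),1.2);print("now lid",n,b.x.round(4),np.degrees(b.x[2]).round(2),round(b.fun,1))
E
```

```text
d0.pkl 0.8 box ST [ 0.4498 -0.2452  1.3316] 76.29 20.1
d0.pkl 0.8 box S [ 0.4505 -0.2452  1.3342] 76.44 5.0
d0.pkl 0.8 box T [ 0.4487 -0.2452  1.3292] 76.16 6.2
d0.pkl 1.2 box ST [ 0.4498 -0.2453  1.3327] 76.36 27.5
d0.pkl 1.2 box S [ 0.4505 -0.2461  1.3382] 76.67 9.3
d0.pkl 1.2 box T [ 0.4487 -0.246   1.3327] 76.36 11.8
d1.pkl 0.8 box ST [ 0.4498 -0.2465  1.3328] 76.36 23.5
d1.pkl 0.8 box S [ 0.4511 -0.2461  1.3301] 76.21 6.4
d1.pkl 0.8 box T [ 0.4486 -0.2469  1.3225] 75.77 6.0
d1.pkl 1.2 box ST [ 0.4499 -0.2462  1.3275] 76.06 30.1
d1.pkl 1.2 box S [ 0.4508 -0.2462  1.3304] 76.23 10.5
d1.pkl 1.2 box T [ 0.4487 -0.247   1.323 ] 75.8 11.6
now box ST [ 0.4497 -0.2468  1.3281] 76.1 27.0
now lid ST [ 0.505  -0.0855  1.3369] 76.6 45.1
now box S [ 0.4507 -0.2462  1.3303] 76.22 8.8
now lid S [ 0.5054 -0.0866  1.3334] 76.4 19.1
now box T [ 0.4488 -0.2462  1.3225] 75.77 11.4
now lid T [ 0.5046 -0.0843  1.3303] 76.22 19.1
```

```bash
python3 mv.py .505 -.0855 .25 -13.6 .505 -.0855 .10 -13.6 .505 -.0855 .0155 -13.6
```

```text
t 21.62 tcp [0.4502 0.2596 0.2506] yaw_y 166.32 tilt 0.03 F [ 0.38  0.11 -0.76] w 29.5 q [ 0.91 -0.17 -0.08  0.   -1.66 -1.15]
shift [ 0.3223 -0.1349  0.0005] turn -0.08 or 179.92
shift [ 0.3224 -0.1349  0.1505] turn -0.08 or 179.92
shift [ 0.3224 -0.1349  0.235 ] turn -0.08 or 179.92
```

play_rows:
  commands:
    - [0.035,[0.06,-0.025,0],0]
    - [0.035,[0.12,-0.05,0],0]
    - [0.035,[0.18,-0.075,0],0]
    - [0.035,[0.24,-0.1,0],0]
    - [0.035,[0.3,-0.126,0],0]
    - [0.035,[0.322,-0.135,0.03],0]
    - [0.035,[0.322,-0.135,0.09],0]
    - [0.035,[0.322,-0.135,0.15],0]
    - [0.035,[0.322,-0.135,0.19],0]
    - [0.035,[0.322,-0.135,0.21],0]
    - [0.035,[0.322,-0.135,0.21],0]
    - [0.035,[0.322,-0.135,0.21],0]

```text
time_s: 23.12
ee_pos: [0.506, -0.0845, 0.0419]
ee_rot: [-0.618, 0.786, -0.001, 0.001]
ft_force: [0.5, 0.1, 0.1]
gripper_width: 0.408
```

```bash
python3 mv.py .505 -.0855 .0155 -13.6;  python3 look.py c1 .505 -.0855 .03 5
```

```text
t 23.12 tcp [ 0.506  -0.0845  0.0419] yaw_y 166.39 tilt 0.12 F [0.46 0.07 0.09] w 34.8 q [ 0.23 -0.14 -0.43  0.   -1.27 -0.47]
shift [0.0012 0.0008 0.0263] turn -0.01 or 179.99
scene origin 316 182 scale 5.0
top origin 326 175 scale 5.0
```

View pics/c1.png

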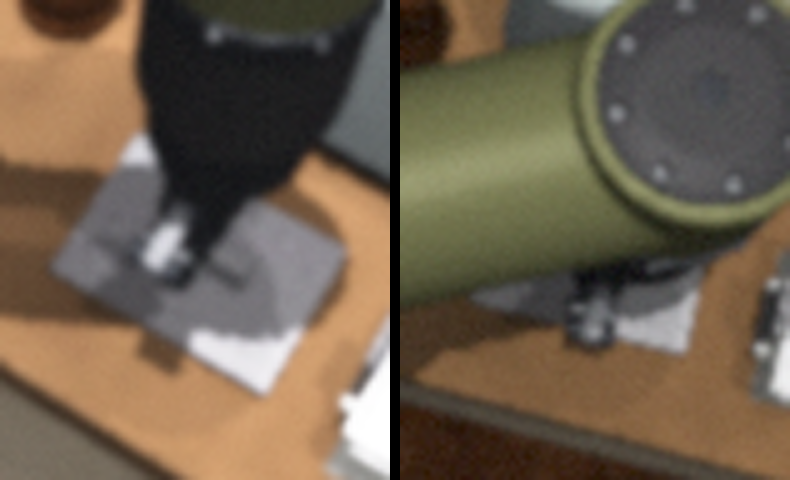

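play_rows:
  commands:
    - [0.035,[0.001,0.0,0.015],0]
    - [0.035,[0.001,0.0,0.025],0]
    - [0.035,[0.001,0.0,0.025],0]
    - [0.035,[0.001,0.0,0.025],0]

```text
time_s: 23.72
ee_pos: [0.5052, -0.0852, 0.0154]
ee_rot: [-0.619, 0.786, -0.0, -0.0]
ft_force: [0.5, -0.2, 0.4]
gripper_width: 0.409
```

```bash
python3 mv.py .505 -.0855 .0155 -13.6
```

```text
t 23.73 tcp [ 0.5052 -0.0852  0.0154] yaw_y 166.42 tilt 0.02 F [ 0.54 -0.25  0.39] w 34.9 q [ 0.23 -0.11 -0.46  0.   -1.22 -0.46]
shift [ 0.0004  0.0001 -0.0001] turn 0.02 or -179.98
```

play_rows:
  commands:
    - [0.005,[0,0,0],0]
    - [0.005,[0,0,0],0]
    - [0.005,[0,0,0],0]
    - [0.005,[0,0,0],0]
    - [0.005,[0,0,0],0]
    - [0.005,[0,0,-0.03],0]
    - [0.005,[0,0,-0.08],0]
    - [0.005,[0,0,-0.12],0]
    - [0.005,[0,0,-0.12],0]
    - [0.005,[0,0,-0.12],0]
  force: 70

```text
time_s: 24.98
ee_pos: [0.5043, -0.0849, 0.1338]
ee_rot: [-0.618, 0.786, 0.001, -0.001]
ft_force: [0.2, -0.4, -1.9]
gripper_width: 0.146
```

```bash
python3 mv.py .45 -.246 .1354 -13.8;  python3 look.py c2 .505 -.0855 .13 5
```

```text
t 24.98 tcp [ 0.5043 -0.0849  0.1338] yaw_y 166.4 tilt 0.13 F [ 0.15 -0.44 -1.89] w 12.5 q [ 0.23 -0.19 -0.31 -0.   -1.45 -0.46]
shift [ 0.1694  0.0149 -0.0016] turn 0.2 or -179.8
scene origin 320 166 scale 5.0
top origin 330 170 scale 5.0
```

View pics/c2.png

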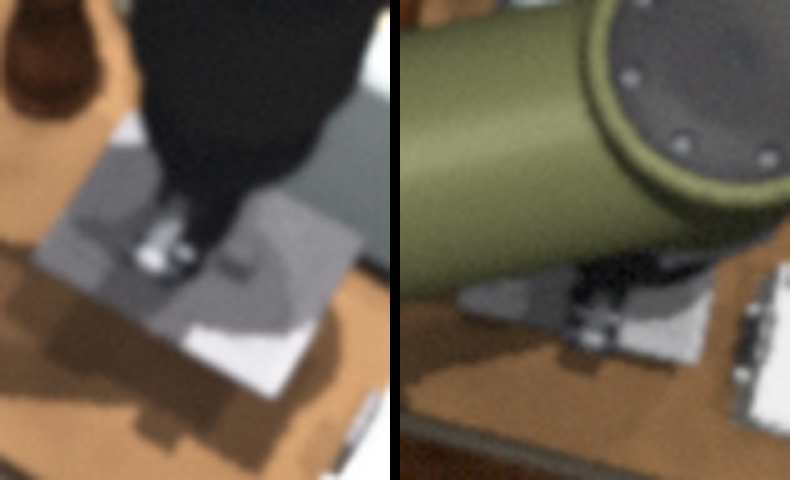

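play_rows:
  commands:
    - [0.005,[0.055,0.005,0],0]
    - [0.005,[0.11,0.01,0],0]
    - [0.005,[0.16,0.015,0],0.3]
    - [0.005,[0.169,0.016,0],0.3]
    - [0.005,[0.169,0.016,0.015],0.3]
    - [0.005,[0.169,0.016,0.03],0.3]
    - [0.005,[0.169,0.016,0.03],0.3]
    - [0.005,[0.169,0.016,0.03],0.3]

```text
time_s: 26.08
ee_pos: [0.4501, -0.2451, 0.1054]
ee_rot: [-0.617, 0.787, -0.0, -0.0]
ft_force: [0.3, -0.6, -0.6]
gripper_width: 0.147
```

```bash
python3 mv.py .4498 -.2463 .1054 -13.9;  python3 look.py c3 .45 -.2463 .09 5
```

```text
t 26.07 tcp [ 0.4501 -0.2451  0.1054] yaw_y 166.18 tilt 0.03 F [ 0.33 -0.63 -0.58] w 12.5 q [-0.1  -0.18 -0.35  0.   -1.4  -0.14]
shift [0.0012 0.     0.    ] turn 0.08 or -179.92
scene origin 379 215 scale 5.0
top origin 388 193 scale 5.0
```

View pics/c3.png

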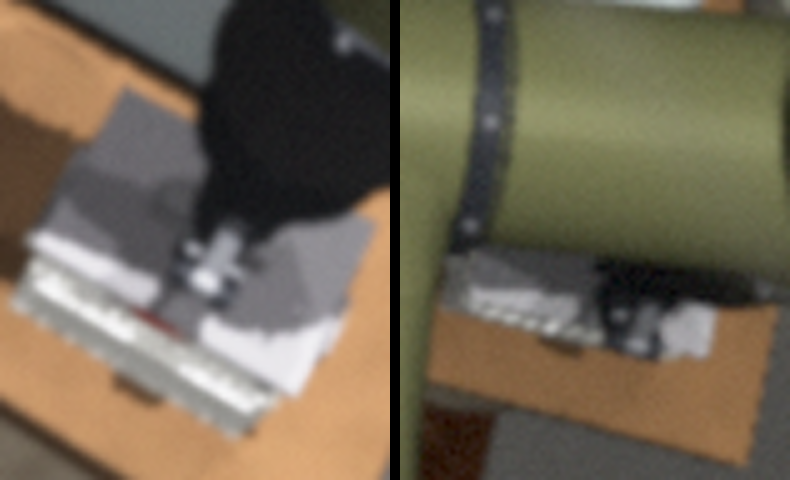

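```bash
cat > ov.py <<'E'
import sys
from h import *
from station import arm
x,y,z,yaw=map(float,sys.argv[1:5]);tag=sys.argv[5]
def place(P,q,zz=0):return P@R.from_euler("z",q[2]).as_matrix().T+[q[0],q[1],zz]
o=[]
for c in("scene","top"):
    p=arm.read_camera(c);n=7
    im=cv2.resize(p["img"][:,:,::-1],None,fx=n,fy=n,interpolation=cv2.INTER_CUBIC)
    for P,q,zz,col in((box(.128,.092,.005,.0051),(x,y,np.radians(yaw)),z,(0,0,255)),(box(.128,.092,0,.0001),(x,y,np.radians(yaw)),z,(0,0,255)),(box(.124,.088,0,.0001),(.4498,-.2463,np.radians(76.1)),0,(0,255,0)),(box(.124,.088,0.068,.0681),(.4498,-.2463,np.radians(76.1)),0,(0,255,0))):
        h=cv2.convexHull(((proj(p,place(P,q,zz))+.5)*n).astype(np.float32));cv2.polylines(im,[np.round(h).astype(int)],True,col,1)
    u,v=(proj(p,[[x,y,z]])[0]*n).astype(int);o.append(im[v-260:v+260,u-270:u+270])
cv2.imwrite(f"pics/{tag}.png",cv2.resize(np.hstack(o),(800,385),interpolation=cv2.INTER_AREA))
E
python3 ov.py .4498 -.2455 .098 76.2 c4
```

```text
(no output)
```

View pics/c4.png

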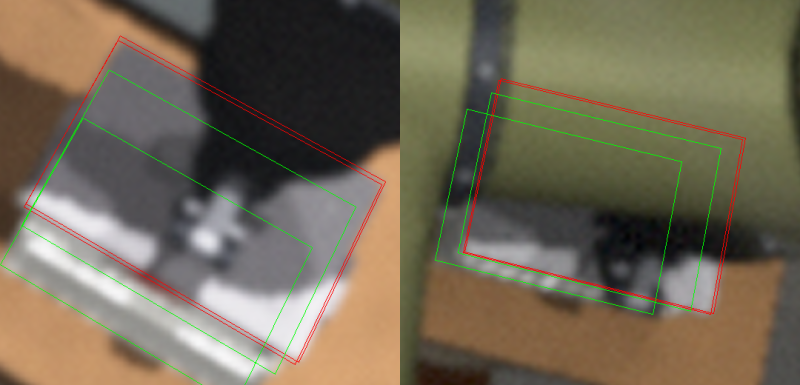

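play_rows:
  commands:
    - [0.005,[0.001,0,0.006],0]
    - [0.005,[0.001,0,0.012],0]
    - [0.005,[0.001,0,0.016],0]
    - [0.005,[0.001,0,0.019],0]
    - [0.005,[0.001,0,0.019],0]
  force: 100

```text
time_s: 26.9
ee_pos: [0.4503, -0.247, 0.0874]
ee_rot: [-0.616, 0.787, -0.001, 0.0]
ft_force: [0.2, 1.3, 3.5]
gripper_width: 0.14
```

```bash
python3 mv.py .4498 -.2463 .0755 -13.9; python3 ov.py .4498 -.2463 .078 76.2 c5
```

```text
t 26.9 tcp [ 0.4503 -0.247   0.0874] yaw_y 166.12 tilt 0.14 F [0.22 1.26 3.46] w 12.0 q [-0.11 -0.17 -0.37  0.   -1.36 -0.13]
shift [-0.0006  0.0007  0.0119] turn 0.02 or -179.98
```

View pics/c5.png

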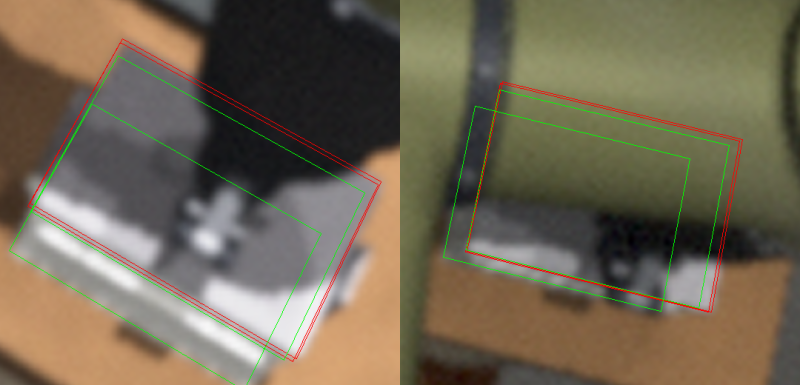

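play_rows:
  commands:
    - [0.005,[0,0,0.003],0]
    - [0.005,[0,0,0.006],0]
    - [0.005,[0,0,0.008],0]
    - [0.005,[0,0,0.008],0]

```text
time_s: 27.5
ee_pos: [0.4486, -0.2463, 0.077]
ee_rot: [-0.616, 0.787, 0.001, -0.001]
ft_force: [-0.1, -0.8, -1.3]
gripper_width: 0.14
```

```bash
python3 mv.py .4498 -.2463 .0755 -13.9
```

```text
t 27.5 tcp [ 0.4486 -0.2463  0.077 ] yaw_y 166.1 tilt 0.15 F [-0.14 -0.75 -1.32] w 12.0 q [-0.11 -0.16 -0.39 -0.   -1.35 -0.13]
shift [-0.0003 -0.0011  0.0015] turn -0.0 or 180.0
```

play_rows:
  commands:
    - [0.005,[0,0,0.002],0]
    - [0.005,[0,0,0.004],0]
    - [0.005,[0,0,0.006],0]
    - [0.005,[0,0,0.006],0]

```text
time_s: 28.0
ee_pos: [0.4498, -0.2471, 0.076]
ee_rot: [-0.617, 0.787, -0.001, -0.0]
ft_force: [-8.8, 6.8, 18.5]
gripper_width: 0.136
```

```bash
python3 mv.py; python3 ov.py .4498 -.2463 .068 76.2 c6
```

```text
t 28.0 tcp [ 0.4498 -0.2471  0.076 ] yaw_y 166.14 tilt 0.13 F [-8.81  6.79 18.54] w 11.6 q [-0.11 -0.16 -0.39  0.   -1.34 -0.13]
```

View pics/c6.png

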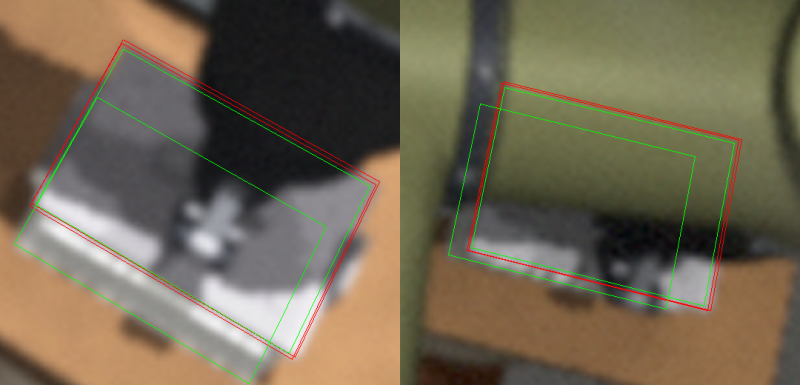

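play_rows:
  commands:
    - [0.005,[0,0,-0.004],0]
    - [0.005,[0,0,-0.005],0]
    - [0.03,[0,0,-0.005],0]
    - [0.03,[0,0,-0.005],0]
    - [0.03,[0,0,-0.005],0]
    - [0.03,[0,0,-0.03],0]
    - [0.03,[0,0,-0.08],0]
    - [0.03,[0,0,-0.14],0]
    - [0.03,[-0.06,0,-0.17],0]
    - [0.03,[-0.12,0,-0.17],0]
    - [0.03,[-0.18,0,-0.17],0]
    - [0.03,[-0.24,0,-0.17],0]
    - [0.03,[-0.3,0,-0.17],0]
    - [0.03,[-0.3,0,-0.17],0]
    - [0.03,[-0.3,0,-0.17],0]

```text
time_s: 29.98
ee_pos: [0.5216, 0.0447, 0.2422]
ee_rot: [-0.617, 0.787, -0.0, -0.0]
ft_force: [-0.2, -0.6, 0.5]
gripper_width: 0.346
```

```bash
python3 mv.py; python3 ov.py .4498 -.2463 .068 76.2 c7; python3 look.py c8 .45 -.2463 .07 6
```

```text
t 29.98 tcp [0.5216 0.0447 0.2422] yaw_y 166.15 tilt 0.04 F [-0.24 -0.63  0.5 ] w 29.6 q [ 0.47 -0.16 -0.09  0.   -1.64 -0.71]
scene origin 384 225 scale 6.0
top origin 393 202 scale 6.0
```

View pics/c7.png

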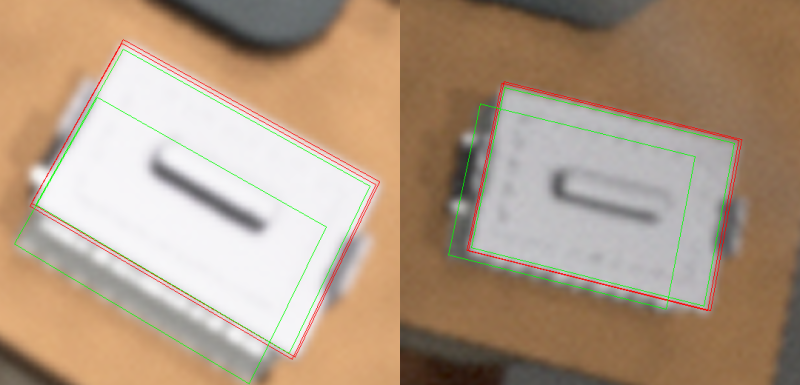

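View pics/c8.png

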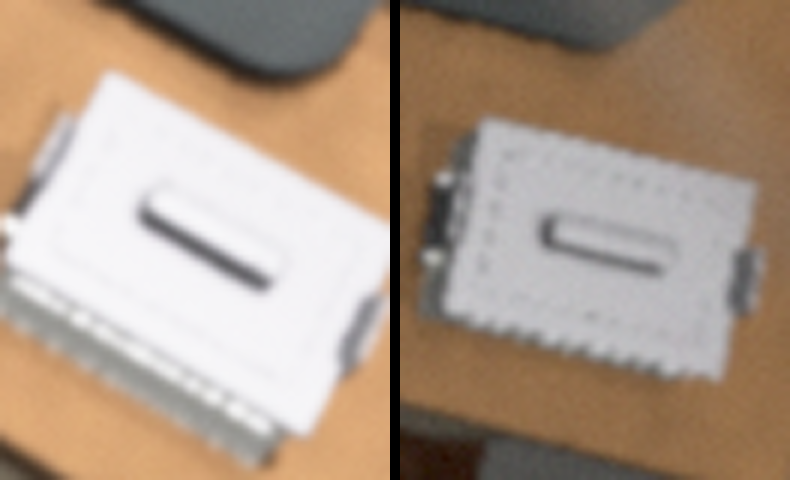

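```bash
python3 - <<'E'
from h import *
from station import arm
import pickle
o=[]
def place(P,q,zz=0):return P@R.from_euler("z",q[2]).as_matrix().T+[q[0],q[1],zz]
q=(.4498,-.2463,np.radians(76.15))
for c in("scene","top"):
    p=arm.read_camera(c)
    for s in(1,-1):
        n=16;u,v=proj(p,place(np.array([[s*.062,0,.08]]),q))[0].astype(int)
        cr=cv2.resize(p["img"][v-9:v+10,u-12:u+13,::-1],None,fx=n,fy=n,interpolation=cv2.INTER_CUBIC)
        for P,col in((np.array([[s*.0605,-.015,.074],[s*.0605,.015,.074],[s*.0665,.015,.088],[s*.0665,-.015,.088]]),(0,0,255)),):
            h=((proj(p,place(P,q))-[u-12,v-9]+.5)*n).round().astype(int);cv2.polylines(cr,[h],True,col,1)
        o.append(cr)
cv2.imwrite("pics/clips.png",cv2.resize(np.vstack([np.hstack(o[:2]),np.hstack(o[2:])]),(780,590)))
d={}
p=arm.read_camera("scene");pt=arm.read_camera("top")
for t in("narrow_lid","spice_jar","candle","mill","drink_can"):
    for P in(p,pt):
        r=arm.boxes_of(P,t);print(t,[(np.round(x["rect"]).tolist(),round(x["confidence"],2)) for x in r[:1]])
E
```

```text
narrow_lid [([213.0, 126.0, 243.0, 180.0], 0.82)]
narrow_lid [([449.0, 242.0, 453.0, 253.0], 0.56)]
spice_jar [([288.0, 182.0, 305.0, 212.0], 0.71)]
spice_jar [([293.0, 204.0, 309.0, 221.0], 0.72)]
candle [([274.0, 215.0, 284.0, 221.0], 0.48)]
candle [([286.0, 224.0, 296.0, 236.0], 0.65)]
mill [([321.0, 144.0, 340.0, 193.0], 0.76)]
mill []
drink_can [([341.0, 134.0, 362.0, 174.0], 0.88)]
drink_can [([347.0, 145.0, 352.0, 160.0], 0.54)]
```

View pics/clips.png

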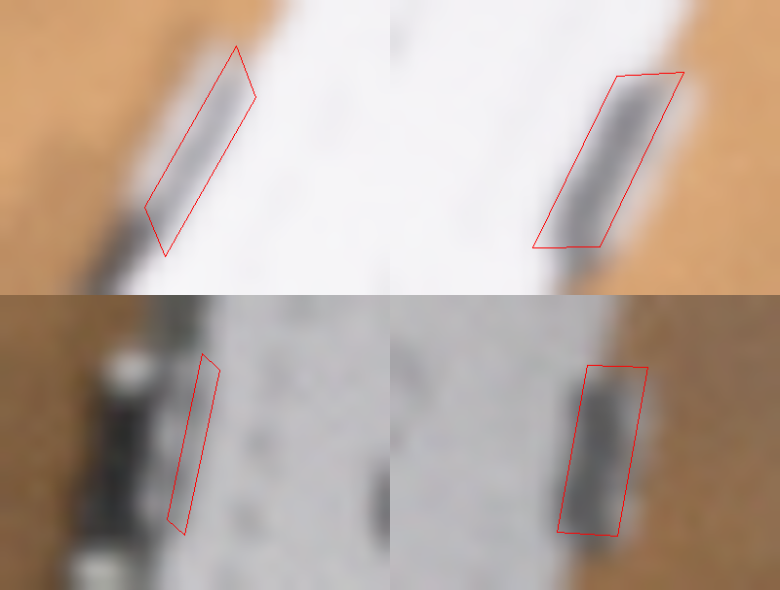

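```bash
python3 -c "
from station import arm
print(arm.sign_off())"
```

```text
the job is handed in; nothing more can be done
None
```

The lunch box is packed: the pot stands upright inside it, and the wide lid is pressed down with both clips over its ends. I handed the job in at about 30 s; the sign-off reports no verdict.

**How it went**
- I took the pot from above and set it in the box.
- I lifted the wide lid off the drainer. It would not turn level in the jaws when I pressed its low edge on the worktop: the force rose to 35 N and the lid barely moved, so I stopped.
- I then released it, and it dropped flat onto the worktop. I gripped it again squarely across the bar and pressed it onto the box.

**Last checks**
- **Lid seating:** The upward force was about 3.5 N as the lid met the clips and fell away as they snapped. It rose to 18.5 N at the bottom, where the tool was within about 1 mm of the height expected for a lid fully home.
- **Lid outline:** After I let go, it matched the home position in both cameras to about a pixel (roughly 3 mm).
- **Clips:** Both noses showed where upright clips over the lid edge should be. At the left end this was clear only in the scene view; the top view was faint.
- **Box fit:** The two cameras disagreed by about 2 mm on the box position. I moved the lid by its offset from the box as seen in the same pictures, so this did not carry into the placing.
- **Bystanders:** The spice jar and candle were found at their starting places in both views, to within a few pixels. The mill, drink can and narrow lid were confirmed only in the scene view. In the top view the mill was not found and the reports for the can and narrow lid were off, probably because the arm was in the way.
- **Pot:** I last saw it upright in the box before the lid went on.

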